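# Dose drying balls with a struck-off scoop

## Robot

A 7-joint arm with a two-finger parallel gripper is mounted at the origin on a cart in front of the work surface, level with it; the furniture and walls round the work are solid. World frame = base frame: x ahead of the robot, y to its left, z up, the work surface at z = 0. Lengths are in m, angles in rad, forces in N, time in s.
With the tool pointing down it reaches from about 0.4 to 0.85 m from the base axis. Payload 10.4 kg.
Tool frame: the origin (TCP) lies midway between the tips of the shut fingers; the grasp point (between the pads) lies 19 mm behind it; z points along the fingers, y is the line along which they close (so a half turn about z gives the same grasp; the last joint's range is limited). The gripper opens to 87 mm and grips with 3 to 60 N. Pads are 19 mm wide; open, the fingers measure 117 mm over their backs; the gripper's body (75 mm by 190 mm) begins 51 mm behind the grasp point.
Start: joints at [-1.309, 0.332, -0.065, 1.46, 0.022, 1.35, -0.088], TCP at [0.176, 0.6, 0.223] pointing down, gripper open.
Joint ranges: [-2.6, 2.6], [-0.5, 2.12], [-1.47, 1.34], [0.16, 2.42], [-1.27, 4.41], [0.06, 2.06], [-2.6, 2.6]. Speed limits (rad/s): [2.22, 2.22, 2.79, 2.79, 3.14, 3.14, 3.14].

## Interface

Orientations are given as a unit quaternion [x, y, z, w].
In Python, from bench import r gives the robot as it stands.
- The arm moves only by the tool move_arm, never from a script. Its argument "targets" is a list of rows, each a list of 3 entries, a list of its own where there are three numbers: the shift along the tool's x, y, z in cm, then the turn, a rotation vector about the tool's x, y, z in rad, then the opening in per cent of the stroke, from 0 (shut) to 100 (fully open). In form: [[[x, y, z], [wx, wy, wz], gripper], ...]. A call has 1 to 20 rows; each row shifts and turns the commanded pose from where the row before left it, along the tool's axes as they then stand; what a row does not reach is not made up. A row lasts 1/8 s, in which the tool goes at most 62.5 mm and 10.7 degrees, less where a joint would pass 70% of its speed; a pose out of reach is approached as far as the arm can. A call with a gripper value outside its range is refused whole. The fingers move at their own pace and stop on an object; "grip_force" is the grip in N (left out, the last holds). Time passes only in rows, so rows that do not move let the fingers close. It gives the time, the measured TCP pose, the force, the opening and the grip force at its end, in the units of the state.
- r.read_state(): the state, without advancing time (a new reading comes with each control period).
- r.camera(name): name is "scene" or "top" or "wrist"; returns a dict with "image" (400x640x3 uint8, blue, green, red), "vertical_fov" (degrees; the focal length in pixels is half the picture's height over the tangent of half this angle, whatever the lens; pixels are square), "cx", "cy" (the principal point, pixels), "cam_to_world" (4x4, takes a point from camera to world coordinates). Camera axes: x right, y down, z forward; pixel columns grow to the right and rows downward; lengths in m; the calibration is good to about 2 mm. The wrist camera is an equidistant fisheye: a pixel r from the principal point sees the ray r / f radians off the axis. A picture is of the moment at which its call begins. There is no depth.
- r.close_job(): hands the job in; it is judged then, once.
The state is a dict: "time": time; "joint_positions": joint angles; "joint_vel": joint speeds; "joint_torque": joint torques, N m; "ee_pos": TCP position; "eef_rot": TCP orientation; "ft_force": force on the tool from outside, world axes, zero at the start; "torque": the same for the moment, N m; "width": finger opening in m; "grip_force": force on a finger pad.
Only numpy, scipy, OpenCV 4.12 (cv2) and the standard library are available. Lean on these libraries where they do the work, as an engineer would, in place of code of your own. Each camera call takes 0.05 s, during which the arm holds its last target. There are 200 camera calls.

## Task

Slide the lid of the bin of clay drying balls fully open, then fill each tub with exactly one level scoop, which is two balls: push the scoop under the strike plate into the balls, draw it back under the plate so that any extra balls are struck off, and tip it into the tub. The balls go by the scoop alone, never gripped in the fingers, and all the others stay in the bin. When every tub has its two, stand the scoop back on its cork mat and slide the lid shut.

Things in the scene. Friction and masses are not known exactly. Their poses are not given: they have to be found in the camera images.
- bin: open wooden bin, fixed, 357 mm long (x), 84 wide; origin at table height below its strike plate. Inner floor 6 mm above the table, x -200 to +145 mm, 72 mm wide. Walls 6 mm, tops 68 mm above the table (-x end wall 46). A fixed steel strike plate, 4 mm thick, crosses it at x = 0: underside 40 mm, top 68 mm above the table. +x of it is the ball end, -x the lane where the scoop goes down
- lid (a joint): slide of the lid: 0 m when it is shut over the ball end, up to 0.14 m when drawn fully open along bin +x; it needs about 2 N and stays where it is left
- lid_grip (a point): the lid, a wooden board 152 (x) x 90 (y) x 6 mm that slides on the bin walls, has an upright grip block 20 (x) x 50 (y) x 36 mm on its middle; this point lies in the block, 28 mm above the board's underside and 96 mm above the table
- scoop_grip (a point): middle of the black upright handle block (20 mm in x, 36 in y, 46 high) of the aluminium measuring scoop, 160 g; scoop +x is its open front. It is 113 mm above the scoop's flat underside and 74.5 mm behind (-x of) the middle of the pocket, on a 10 x 30 mm post (front face 69.5 mm behind the middle of the pocket) that cannot pass the strike plate
- scoop_pocket (a point): middle of the scoop's pocket, 16 mm above its underside. The pocket takes two balls side by side: 62 mm wide inside, 66 outside, 32 long, floor 2 mm, sides 25 mm high at the back sloping to 7 in front, back 30: it passes under the strike plate. A ramped sill, 2 mm above the pocket floor, at the open front keeps balls in while the scoop is level; its crest is 16 mm, the front edge 26.5 mm ahead of this point. Tipped front-down by 50 degrees they roll out
- scoop_base (a point): a point on the scoop's flat underside, 32 mm behind the middle of the pocket, half-way along the scoop, which is 117 mm long. Pushed into the balls it can jam at 15 to 20 N: easing back, turning it a few degrees and pushing on frees it; pushed on after the pocket is full, balls ride over its back
- mat_top (a point): middle of the top of the cork mat, 150 (x) x 110 (y) x 3 mm, fixed to the table, on which the scoop stands at the start, along it
- tub_a_in (a point): square open white plastic tub, 100 x 100 x 48 mm outside, walls and floor 4 mm, 0.3 kg, loose on the table; there are two or three of them. This point is on its vertical axis 18 mm above the table
- tub_b_in (a point): square open white plastic tub, 100 x 100 x 48 mm outside, walls and floor 4 mm, 0.3 kg, loose on the table; there are two or three of them. This point is on its vertical axis 18 mm above the table
- tub_c_in (a point): square open white plastic tub, 100 x 100 x 48 mm outside, walls and floor 4 mm, 0.3 kg, loose on the table; there are two or three of them. This point is on its vertical axis 18 mm above the table
- ball_0: clay drying ball, smooth plain terracotta, 28 mm across, 20 g; origin at its centre. At the start all twelve lie one layer deep on the bin floor at the +x end, the last ones under and just behind the strike plate
- ball_1: another clay drying ball like ball_0; origin at its centre
- ball_2: another clay drying ball like ball_0; origin at its centre
- ball_3: another clay drying ball like ball_0; origin at its centre
- ball_4: another clay drying ball like ball_0; origin at its centre
- ball_5: another clay drying ball like ball_0; origin at its centre
- ball_6: another clay drying ball like ball_0; origin at its centre
- ball_7: another clay drying ball like ball_0; origin at its centre
- ball_8: another clay drying ball like ball_0; origin at its centre
- ball_9: another clay drying ball like ball_0; origin at its centre
- ball_10: another clay drying ball like ball_0; origin at its centre
- ball_11: another clay drying ball like ball_0; origin at its centre

How it is judged:
By the outcome, as a careful person would: the job done as asked, in the order asked, and still so for the second after the job is handed in, with the robot touching nothing.
Of tub_a, tub_b, tub_c only 2 to 3 are there at a start; the rules pass over those that are not, and their reading is None.
At some moment in a run one of tub_a, tub_b, tub_c may be knocked a few centimetres aside while the robot is not near it.
It also fails if it takes over 208 s, if anything falls off the work surface, if the arm or the gripper's body presses on something with over 40 N, if the wrist force passes 120 N, or if a joint passes its speed limit or range.

## Working session

There is one attempt and no reset: what is moved stays moved. The work goes in short steps, Python scripts to look and compute and a tool call to move; the robot and the scene stay as the last step left them, time stands still between calls to the robot, and variables do not carry over. Pictures are saved under pics/ and viewed, at most 14 in all, crops included, and the job is handed in when it is done.

Besides the shell and the picture viewer there is one more tool, called after ">>>" as a command line: name --argument value ..., lists and objects as JSON in quotes. move_arm: Moves the arm, as the interface text tells. Its arguments: {"type":"object","properties":{"targets":{"type":"array"},"grip_force":{"type":"number"}},"required":["targets"]}

```bash
ls; mkdir -p pics
python3 - <<'E'
from bench import r
import cv2,numpy as np
for n in("top","scene"):
    c=r.camera(n); cv2.imwrite(f"pics/{n}0.png",c["image"]); print(n,c["vertical_fov"],c["cx"],c["cy"],np.round(c["cam_to_world"],4).tolist())
s=r.read_state(); print({k:np.round(v,3).tolist() for k,v in s.items()})
E
```

```text
pics
top 48.708177894495435 319.15043908702773 193.85593201558396 [[0.0196, -0.9975, 0.0673, 0.4719], [-0.9998, -0.0202, -0.0077, -0.0604], [0.0091, -0.0671, -0.9977, 1.126], [0.0, 0.0, 0.0, 1.0]]
scene 49.32728035763765 318.52377089488755 199.82934912668605 [[0.9028, -0.2662, 0.3378, 0.2269], [-0.4297, -0.5918, 0.682, -0.7259], [0.0184, -0.7608, -0.6487, 0.7227], [0.0, 0.0, 0.0, 1.0]]
{'time': 0.1, 'joint_positions': [-1.309, 0.333, -0.065, 1.461, 0.022, 1.35, -0.088], 'joint_vel': [-0.0, -0.001, 0.0, -0.003, -0.0, 0.001, -0.0], 'joint_torque': [0.001, -62.455, 0.024, -39.071, -0.062, 0.037, 0.0], 'ee_pos': [0.176, 0.6, 0.222], 'eef_rot': [0.142, 0.99, -0.001, -0.0], 'ft_force': [0.809, 0.046, 0.384], 'torque': [0.047, 0.006, 0.01], 'grip_force': 0.0, 'width': 0.087}
```

View pics/top0.png

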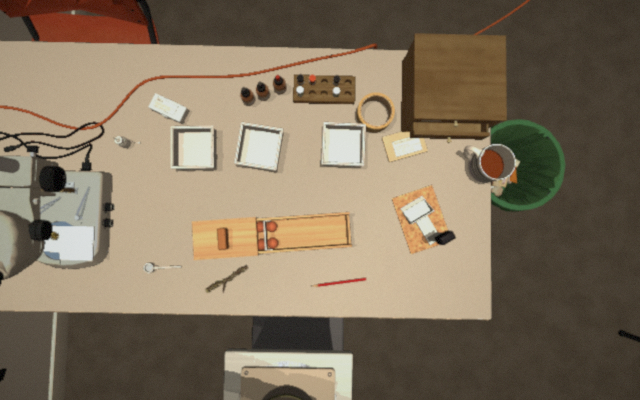

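View pics/scene0.png

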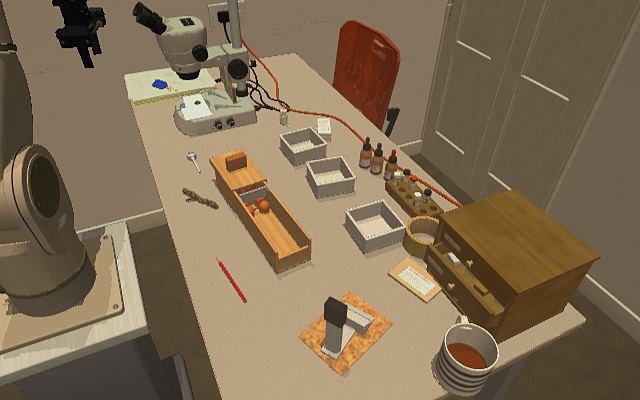

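The top view shows the bin with its ball end to world +y (image left) and the lid grip at about (222,238). The strike plate is near (261,232), the three tubs at (193,148), (259,147) and (343,145), and the scoop on its mat with the black handle at (445,238).

```bash
cat > h.py <<'E'
from bench import r
import cv2,numpy as np
from scipy.spatial.transform import Rotation as R
def cam(n):
    c=r.camera(n); c["f"]=200/np.tan(np.radians(c["vertical_fov"]/2)); c["n"]=n; return c
def ray(c,uv):
    x=(uv[0]-c["cx"])/c["f"]; y=(uv[1]-c["cy"])/c["f"]
    if c["n"]=="wrist":
        t=np.hypot(x,y); k=np.sin(t)/max(t,1e-9); d=np.array([x*k,y*k,np.cos(t)])
    else: d=np.array([x,y,1.])
    T=np.array(c["cam_to_world"]); return T[:3,3],T[:3,:3]@d
def onz(c,uv,z):
    o,d=ray(c,uv); return o+d*(z-o[2])/d[2]
def pix(c,p):
    T=np.array(c["cam_to_world"]); q=T[:3,:3].T@(np.array(p)-T[:3,3])
    if c["n"]=="wrist":
        t=np.arctan2(np.hypot(q[0],q[1]),q[2]); k=t*c["f"]/max(np.hypot(q[0],q[1]),1e-9); return np.array([c["cx"]+q[0]*k,c["cy"]+q[1]*k])
    return np.array([c["cx"]+q[0]/q[2]*c["f"],c["cy"]+q[1]/q[2]*c["f"]])
def two(c1,u1,c2,u2):
    o1,d1=ray(c1,u1);o2,d2=ray(c2,u2)
    t=np.linalg.lstsq(np.array([d1,-d2]).T,o2-o1,rcond=None)[0]
    a,b=o1+t[0]*d1,o2+t[1]*d2; return (a+b)/2,np.linalg.norm(a-b)
def blobs(m,amin):
    cs,_=cv2.findContours(m.astype(np.uint8),cv2.RETR_EXTERNAL,cv2.CHAIN_APPROX_NONE)
    return sorted([c for c in cs if cv2.contourArea(c)>amin],key=cv2.contourArea,reverse=True)
def rect(c,cnt,z):
    P=np.array([onz(c,p[0]+0.0,z)[:2] for p in cnt],np.float32)
    (x,y),(w,h),a=cv2.minAreaRect(P*1000); return np.round([x,y,w,h,a],1)
E
python3 - <<'E'
from h import *
c=cam("top"); im=c["image"]; cv2.imwrite("pics/crop1.png",cv2.resize(im[110:290,170:470],None,fx=2.66,fy=2.66,interpolation=cv2.INTER_CUBIC))
hsv=cv2.cvtColor(im,cv2.COLOR_BGR2HSV)
for p in [(193,148),(259,147),(172,148),(238,147),(222,238),(240,225),(300,230),(262,225),(273,228),(445,238),(417,209),(405,240),(150,200)]: print(p,hsv[p[1],p[0]])
E
```

```text
(193, 148) [ 38  18 226]
(259, 147) [ 43  10 227]
(172, 148) [ 23  41 181]
(238, 147) [ 21  37 193]
(222, 238) [ 12 162 190]
(240, 225) [ 19 117 223]
(300, 230) [ 18 118 222]
(262, 225) [  9 150 167]
(273, 228) [  9 166 195]
(445, 238) [ 0 41 50]
(417, 209) [ 50   7 226]
(405, 240) [ 16  78 196]
(150, 200) [ 17  63 190]
```

View pics/crop1.png

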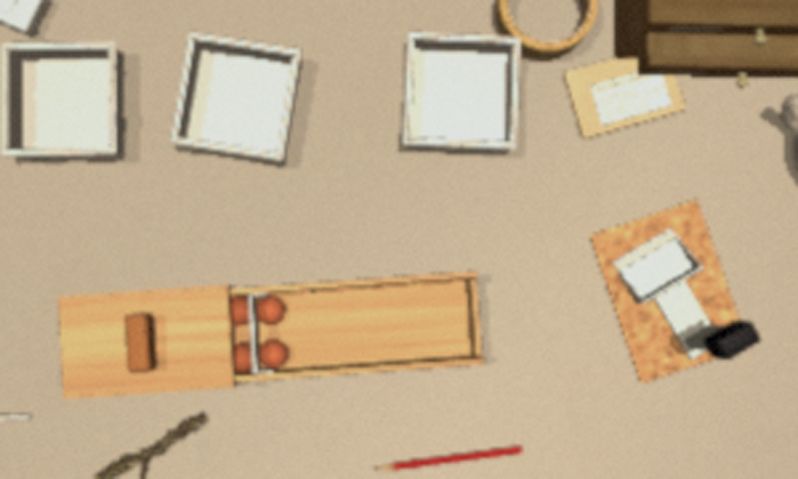

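The crop shows the lid corners at (60,297), (230,287), (236,385) and (64,397). The grip block is at (139,343), the plate runs along crop x≈253, two pairs of balls show by the plate, and the scoop handle is at (733,340).

Run:
```python
from h import *
c=cam("top"); im=c["image"]; hsv=cv2.cvtColor(im,cv2.COLOR_BGR2HSV); H,S,V=[hsv[...,i].astype(int) for i in range(3)]
def win(m,x0,y0,x1,y1):
    o=np.zeros_like(m); o[y0:y1,x0:x1]=m[y0:y1,x0:x1]; return o
U=lambda x,y:(170+(x+.5)/2.66-.5,110+(y+.5)/2.66-.5)
# tubs
for n,b in dict(a=(165,120,220,175),b=(230,118,288,175),c=(318,118,369,170)).items():
    m=win((S<48)&(V>150),*b); m=cv2.morphologyEx(m.astype(np.uint8),cv2.MORPH_CLOSE,np.ones((7,7)))
    for k in blobs(m,800)[:1]: print("tub",n,rect(c,k,.048))
m=win((S>75)&(H<25),185,205,360,265); k=blobs(cv2.morphologyEx(m.astype(np.uint8),cv2.MORPH_CLOSE,np.ones((5,5))),1000)[0]; print("bin all",rect(c,k,.07))
print("lid",[np.round(onz(c,U(*p),.074)[:2]*1000,1).tolist() for p in[(60,297),(230,287),(236,385),(64,397)]])
print("plate ends",[np.round(onz(c,U(*p),.068)[:2]*1000,1).tolist() for p in[(251,294),(257,374)]])
print("bin end z46",[np.round(onz(c,U(*p),.057)[:2]*1000,1).tolist() for p in[(478,272),(483,360)]])
m=win((H<14)&(S>140)&(V<205),212,222,234,255)
for k in blobs(m,40)[:1]: print("grip",rect(c,k,.11))
m=win(V<85,425,225,462,255)
for k in blobs(m,40)[:2]: print("handle",rect(c,k,.139),k.reshape(-1,2).min(0),k.reshape(-1,2).max(0))
m=win(((S>75)&(H<20))|(S<30),385,180,455,256)
for k in blobs(cv2.morphologyEx(m.astype(np.uint8),cv2.MORPH_OPEN,np.ones((5,5))),500)[:1]: print("mat",rect(c,k,.003))
print("mat corners",[np.round(onz(c,U(*p),.003)[:2]*1000,1).tolist() for p in[(592,235),(699,200),(748,333),(640,382)]])
print("pocket",[np.round(onz(c,U(*p),.03)[:2]*1000,1).tolist() for p in[(613,262),(673,230),(700,270),(641,301)]])
```

```text
tub a [661.4 247.5 120.  105.6   2. ]
tub b [660.2  83.9 106.7 106.1  82.2]
tub c [ 670.  -125.3  106.7  105.8   88.6]
bin all [443.8  43.1  95.6 378.6   5.4]
lid [[471.5, 231.0], [483.4, 79.9], [396.7, 72.1], [383.2, 224.0]]
plate ends [[477.6, 61.7], [406.3, 54.4]]
bin end z46 [[501.7, -142.7], [422.2, -148.4]]
grip [433.8 150.5  47.7  22.7   5.3]
handle [ 446.3 -342.3   28.6   54.3   27.3] [428 231] [454 244]
mat [ 488.8 -329.5  152.5  112.8   19.7]
mat corners [[540.8, -255.6], [576.6, -358.3], [450.1, -405.5], [401.7, -302.5]]
pocket [[514.3, -270.8], [545.3, -326.8], [508.4, -352.2], [478.4, -297.2]]
```

Measured so far: bin yaw is about 95.3° and its origin about (442,58) mm. The lid grip is at (434,151) with its 48x23 mm block about right, the plate-to-end distance comes out at 204 of 206 mm, and the mat at 152x113 mm. Now I move over the lid.

>>> move_arm --targets '[[[-2.1,-2.85,0],[0,0,0],100],[[-2.1,-2.85,0],[0,0,0],100],[[-2.1,-2.85,0],[0,0,0],100],[[-2.1,-2.85,0],[0,0,0],100],[[-2.1,-2.85,0],[0,0,0],100],[[-2.1,-2.85,0],[0,0,0],100],[[-3.1,-2.35,0],[0,0,0],100],[[-3.1,-2.35,0],[0,0,0],100],[[-3.1,-2.35,0],[0,0,0],100],[[-3.1,-2.35,0],[0,0,0],100],[[-3.1,-2.35,0],[0,0,0],100],[[-3.1,-2.35,0],[0,0,0],100],[[-3.1,-2.35,0],[0,0,0],100],[[-3.1,-2.35,0],[0,0,0],100],[[0,0,0],[0,0,-0.126],100],[[0,0,0],[0,0,-0.126],100],[[0,0,0],[0,0,-0.126],100],[[0,0,0],[0,0,0],100]]'

```text
time: 2.45
ee_pos: [0.4336, 0.1502, 0.2225]
eef_rot: [-0.046, 0.999, 0.0, -0.0]
ft_force: [0.5, -0.1, -0.1]
width: 0.0868
grip_force: 0.0
```

```bash
cat >> h.py <<'E'
def tool():
    s=r.read_state(); return np.array(s["ee_pos"]),R.from_quat(s["eef_rot"])
def info():
    s=r.read_state(); p,q=tool(); m=q.as_matrix()
    print("t",round(s["time"],2),"tcp",np.round(p*1000,1),"phi",round(np.degrees(np.arctan2(m[1,1],m[0,1])),1),"tx",np.round(m[:,0],3),"tz",np.round(m[:,2],3),"F",np.round(s["ft_force"],1),"w",round(s["width"]*1000,1),"g",round(s["grip_force"],1),"j",np.round(s["joint_positions"],2))
def go(pos_mm,phi=None,q1=None):
    "tool-frame shift (cm) and turn (rad) to world TCP pos / tool-y yaw (deg)"
    p,q=tool()
    if phi is not None:
        f=np.radians(phi); q1=R.from_matrix(np.array([[-np.sin(f),np.cos(f),0],[np.cos(f),np.sin(f),0],[0,0,-1.]]))
    print("shift cm",np.round(q.inv().apply(np.array(pos_mm)/1000-p)*100,2),"turn",None if q1 is None else np.round((q.inv()*q1).as_rotvec(),3))
E
python3 - <<'E'
from h import *
info(); go([433.8,151,82],95.3)
c=cam("wrist"); cv2.imwrite("pics/w1.png",c["image"]); print(np.round(c["cam_to_world"],3).tolist(),c["vertical_fov"])
print(pix(c,[.4338,.151,.11]))
E
```

```text
t 2.45 tcp [433.6 150.2 222.5] phi 95.3 tx [-0.996 -0.092  0.   ] tz [-0.  0. -1.] F [ 0.5 -0.1 -0.1] w 86.8 g 0.0 j [-0.84 -0.06  0.39  1.9   0.02  1.3   1.21]
shift cm [-0.03  0.08 14.05] turn [ 0. -0. -0.]
[[-0.092, 0.965, 0.244, 0.367], [0.996, 0.089, 0.023, 0.144], [0.001, 0.245, -0.969, 0.385], [0.0, 0.0, 0.0, 1.0]] 65.70646984690485
[318.32160271 196.29648919]
```

View pics/w1.png

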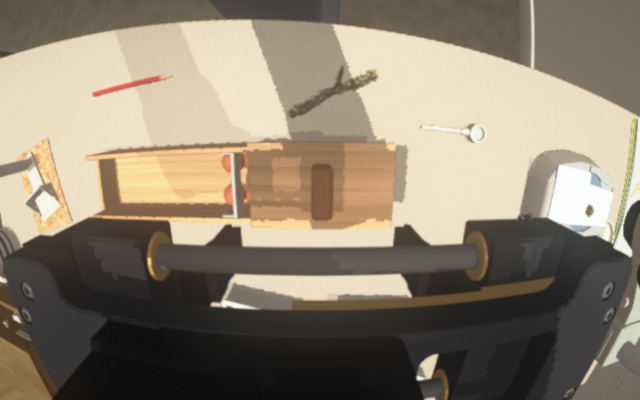

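The wrist view shows the grip block at (322,192), within 4 px of the predicted (318,196), so it sits about 3 mm further along +y. I descend and grip it.

>>> move_arm --targets '[[[0,0.3,3],[0,0,0],100],[[0,0,3],[0,0,0],100],[[0,0,3],[0,0,0],100],[[0,0,3],[0,0,0],100],[[0,0,2],[0,0,0],100],[[0,0,0],[0,0,0],30],[[0,0,0],[0,0,0],10],[[0,0,0],[0,0,0],0],[[0,0,0],[0,0,0],0],[[0,0,0],[0,0,0],0],[[0,0,0],[0,0,0],0]]' --grip_force 25

```text
time: 3.88
ee_pos: [0.4334, 0.1533, 0.0826]
eef_rot: [-0.047, 0.999, 0.0, 0.0]
ft_force: [0.3, -0.2, 1.0]
width: 0.0352
grip_force: 0.0
```

```bash
python3 -c "
from h import *
info()"
```

```text
t 3.88 tcp [433.4 153.3  82.6] phi 95.3 tx [-0.996 -0.093 -0.   ] tz [ 0.  0. -1.] F [ 0.3 -0.2  1. ] w 35.2 g 0.0 j [-0.82  0.1   0.4   2.06 -0.05  0.98  1.27]
```

Fingers are still closing. I let them close, then draw the lid 14 cm along tool +y.

>>> move_arm --targets '[[[0,0,0],[0,0,0],0],[[0,0,0],[0,0,0],0],[[0,0,0],[0,0,0],0],[[0,0,0],[0,0,0],0],[[0,0,0],[0,0,0],0],[[0,0,0],[0,0,0],0],[[0,1,0],[0,0,0],0],[[0,1.5,0],[0,0,0],0],[[0,1.5,0],[0,0,0],0],[[0,1.5,0],[0,0,0],0]]'

```text
time: 5.12
ee_pos: [0.4282, 0.2093, 0.0825]
eef_rot: [-0.047, 0.999, 0.0, 0.0]
ft_force: [2.2, -2.4, 0.2]
width: 0.0199
grip_force: 25.0
```

```bash
python3 -c "
from h import *
info()"
```

```text
t 5.12 tcp [428.2 209.3  82.5] phi 95.4 tx [-0.996 -0.094 -0.   ] tz [ 0.  0. -1.] F [ 2.2 -2.4  0.2] w 19.9 g 25.0 j [-0.89  0.14  0.36  2.02 -0.06  0.99  1.17]
```

>>> move_arm --targets '[[[0,1.5,0],[0,0,0],0],[[0,1.5,0],[0,0,0],0],[[0,1.5,0],[0,0,0],0],[[0,1.5,0],[0,0,0],0],[[0,1.5,0],[0,0,0],0],[[0,0.8,0],[0,0,0],0],[[0,0.3,0],[0,0,0],0],[[0,0.3,0],[0,0,0],0],[[0,0,0],[0,0,0],0]]'

```text
time: 6.25
ee_pos: [0.4215, 0.2844, 0.082]
eef_rot: [-0.042, 0.999, -0.008, -0.003]
ft_force: [-2.2, -50.7, 30.5]
width: 0.0357
grip_force: 24.8
```

```bash
python3 -c "
from h import *
info()"
```

```text
t 6.25 tcp [421.5 284.4  82. ] phi 94.8 tx [-0.996 -0.084  0.006] tz [-0.004 -0.017 -1.   ] F [ -2.2 -50.7  30.5] w 35.7 g 24.8 j [-0.97  0.22  0.31  1.93 -0.07  1.02  1.03]
```

>>> move_arm --targets '[[[0,-0.4,0],[0,0,0],0],[[0,-0.4,0],[0,0,0],0],[[0,0,0],[0,0,0],0]]'

```text
time: 6.62
ee_pos: [0.4221, 0.2768, 0.0821]
eef_rot: [-0.042, 0.999, -0.008, -0.002]
ft_force: [-1.7, -48.3, 28.8]
width: 0.0203
grip_force: 24.8
```

```bash
python3 -c "
from h import *
info()
for n in ('scene','top'):
    c=cam(n); cv2.imwrite('pics/%s2.png'%n,cv2.resize(c['image'][80:280,100:400] if n=='top' else c['image'][80:300,130:430],None,fx=2.6,fy=2.6))"
```

```text
t 6.62 tcp [422.1 276.8  82.1] phi 94.8 tx [-0.996 -0.084  0.005] tz [-0.004 -0.016 -1.   ] F [ -1.7 -48.3  28.8] w 20.3 g 24.8 j [-0.96  0.21  0.32  1.94 -0.06  1.01  1.04]
```

View pics/scene2.png

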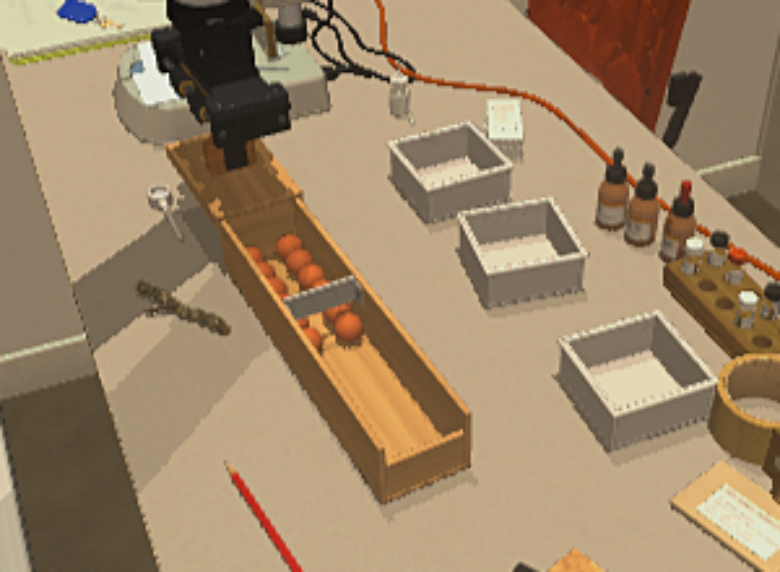

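The lid looks nearly open, but the force is still 48 N. I check the surroundings from the top picture.

View pics/top2.png

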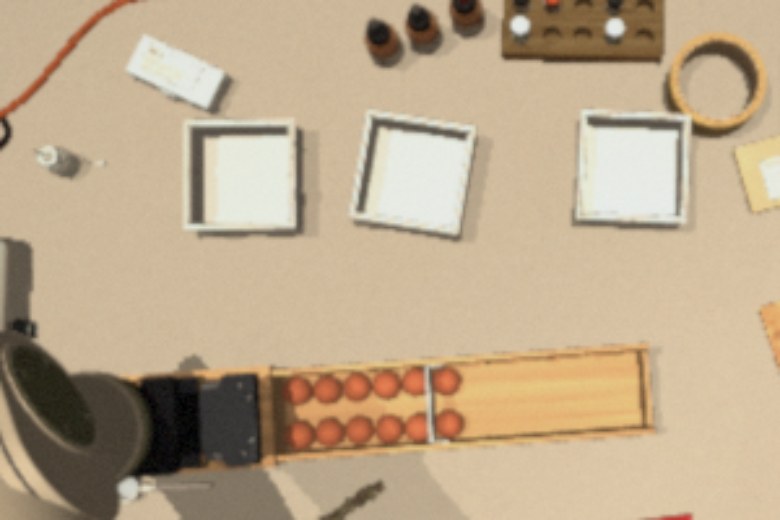

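>>> move_arm --targets '[[[0,-1.2,0],[0,0,0],0],[[0,-0.3,0],[0,0,0],0],[[0,0,0],[0,0,0],0]]'

```text
time: 7.1
ee_pos: [0.4223, 0.2743, 0.0825]
eef_rot: [-0.047, 0.999, 0.0, 0.0]
ft_force: [5.6, -1.6, -3.7]
width: 0.0201
grip_force: 25.0
```

```bash
python3 -c "
from h import *
info()"
```

```text
t 7.1 tcp [422.3 274.3  82.5] phi 95.4 tx [-0.996 -0.094 -0.001] tz [ 0.001  0.    -1.   ] F [ 5.6 -1.6 -3.7] w 20.1 g 25.0 j [-0.95  0.2   0.31  1.96 -0.07  1.    1.06]
```

The top view shows the lid's near edge at crop x≈272, which is 125 mm of travel. It began about 15 mm ajar, because the lid should shut against the plate, so the 50 N was the open stop. The pull-back may have moved it 2 mm, so I nudge it gently back to the stop.

>>> move_arm --targets '[[[0,0.2,0],[0,0,0],0],[[0,0.2,0],[0,0,0],0],[[0,0.2,0],[0,0,0],0],[[0,0.2,0],[0,0,0],0],[[0,0,0],[0,0,0],0]]'

```text
time: 7.72
ee_pos: [0.4221, 0.2766, 0.0823]
eef_rot: [-0.045, 0.999, -0.004, -0.001]
ft_force: [1.6, -24.9, 13.6]
width: 0.02
grip_force: 25.0
```

```bash
python3 -c "
from h import *
info()"
```

```text
t 7.72 tcp [422.1 276.6  82.3] phi 95.2 tx [-0.996 -0.09   0.002] tz [-0.002 -0.007 -1.   ] F [  1.6 -24.9  13.6] w 20.0 g 25.0 j [-0.96  0.2   0.31  1.95 -0.07  1.01  1.05]
```

>>> move_arm --targets '[[[0,0,0],[0,0,0],100],[[0,-0.4,0],[0,0,0],100],[[0,0,0],[0,0,0],100],[[0,0,0],[0,0,0],100],[[0,0,-3],[0,0,0],100],[[0,0,-4],[0,0,0],100],[[0,0,-4],[0,0,0],100],[[0,0,-4],[0,0,0],100],[[0,-4,0],[0,0,0],100],[[0,-5,0],[0,0,0],100],[[0,-5,0],[0,0,0],100],[[0,-5,0],[0,0,0],100],[[0,-5,0],[0,0,0],100],[[0,-5,0],[0,0,0],100],[[0,-5,0],[0,0,0],100],[[0,0,0],[0,0,0.16],100],[[0,0,0],[0,0,0.16],100],[[0,0,0],[0,0,0.16],100],[[0,0,0],[0,0,0.16],100],[[0,0,0],[0,0,0.16],100]]'

```text
time: 10.22
ee_pos: [0.4535, -0.0603, 0.2326]
eef_rot: [0.348, 0.937, 0.0, 0.0]
ft_force: [0.3, -0.2, -0.2]
width: 0.0872
grip_force: 0.0
```

```bash
python3 -c "
from h import *
info(); go([446,-342,230],-63)"
```

```text
t 10.22 tcp [453.5 -60.3 232.6] phi 49.2 tx [-0.757  0.653  0.   ] tz [ 0.  0. -1.] F [ 0.3 -0.2 -0.2] w 87.2 g 0.0 j [-0.62 -0.1   0.63  1.89  0.06  1.33  0.85]
shift cm [-17.82 -21.83   0.25] turn [ 0.000e+00 -1.000e-03  1.959e+00]
```

>>> move_arm --targets '[[[-3,-3.6,0],[0,0,0],100],[[-3,-3.6,0],[0,0,0],100],[[-3,-3.6,0],[0,0,0],100],[[-3,-3.6,0],[0,0,0],100],[[-3,-3.6,0],[0,0,0],100],[[-2.8,-3.8,0],[0,0,0],100],[[0,0,0],[0,0,0.163],100],[[0,0,0],[0,0,0.163],100],[[0,0,0],[0,0,0.163],100],[[0,0,0],[0,0,0.163],100],[[0,0,0],[0,0,0.163],100],[[0,0,0],[0,0,0.163],100],[[0,0,0],[0,0,0.163],100],[[0,0,0],[0,0,0.163],100],[[0,0,0],[0,0,0.163],100],[[0,0,0],[0,0,0.163],100],[[0,0,0],[0,0,0.163],100],[[0,0,0],[0,0,0.163],100],[[0,0,0],[0,0,0],100]]'

```text
time: 12.6
ee_pos: [0.4477, -0.3417, 0.2324]
eef_rot: [0.971, 0.238, -0.0, -0.0]
ft_force: [-0.2, -0.9, 0.4]
width: 0.0868
grip_force: 0.0
```

Run:
```python
from h import *
info()
c=cam("wrist"); cv2.imwrite("pics/w2.png",c["image"])
print(pix(c,[.446,-.342,.139]),np.round(np.array(c["cam_to_world"])[:3,3],3))
s=cam("scene"); im=s["image"]; m=(im.max(2)<70); o=np.zeros_like(m); o[285:365,310:360]=m[285:365,310:360]
for k in blobs(o,60): print("scene black",cv2.boundingRect(k),cv2.minAreaRect(k))
```

```text
t 12.6 tcp [ 447.7 -341.7  232.4] phi -62.5 tx [ 0.887  0.462 -0.   ] tz [-0.  0. -1.] F [-0.2 -0.9  0.4] w 86.8 g 0.0 j [-0.43  0.42  1.3   1.66 -0.41  1.38 -0.17]
[316.5902917  202.46799037] [ 0.507 -0.311  0.395]
scene black (324, 297, 23, 31) ((334.9000244140625, 312.20001220703125), (25.93838882446289, 22.807889938354492), 26.56505012512207)
```

View pics/w2.png

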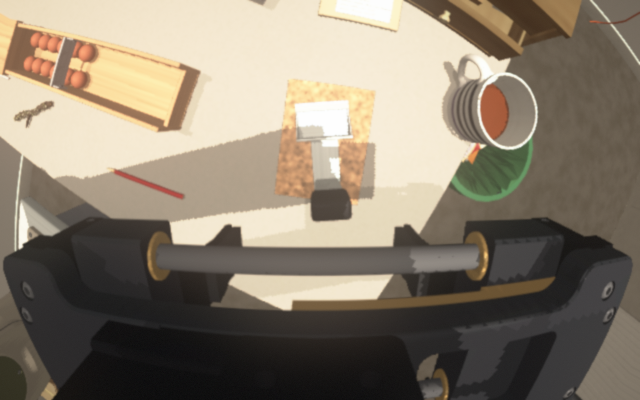

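The wrist view shows the scoop pocket spanning (296..350, 100..140) and the handle blob at x 311..351, y 190..220. I work out yaw and handle position from these.

Run:
```python
from h import *
c=cam("wrist"); g=c["image"].max(2); 
f=lambda u,v,z: onz(c,(u,v),z)[:2]*1000
m=np.zeros_like(g,bool); m[186:226,300:360]=g[186:226,300:360]<75
k=blobs(m,100)[0].reshape(-1,2); hull=cv2.convexHull(k).reshape(-1,2); ap=cv2.approxPolyDP(hull,2,True).reshape(-1,2); print(ap.tolist())
for p in ap: print(p, np.round(f(*p,.139),1), np.round(f(*p,.093),1))
h=c["image"]; hs=cv2.cvtColor(h,cv2.COLOR_BGR2HSV); m=np.zeros_like(g,bool); m[90:145,285:360]=(hs[90:145,285:360,1]<45)
m=cv2.morphologyEx(m.astype(np.uint8),cv2.MORPH_OPEN,np.ones((3,9)))
k=blobs(m,200)[0].reshape(-1,2); ap=cv2.approxPolyDP(cv2.convexHull(k),3,True).reshape(-1,2)
for p in ap: print("pk",p,np.round(f(*p,.005),1),np.round(f(*p,.03),1))
a,b=f(297,102,.006),f(349,100,.006); d=a-b; print("front edge",a,b,np.linalg.norm(d),"yaw",np.degrees(np.arctan2(d[1],d[0]))-90)
s=cam("scene"); print(two(c,(331,205),s,(334.9,312)))
```

```text
Traceback (most recent call last):
IndexError: list index out of range
```

Run:
```python
from h import *
c=cam("wrist"); g=c["image"].max(2); print(g[180:228:3,331],g[205,300:362:3])
f=lambda u,v,z: onz(c,(u,v),z)[:2]*1000
for T in (80,95,110):
    m=np.zeros_like(g,bool); m[180:222,300:360]=g[180:222,300:360]<T
    for k in blobs(m,50)[:1]:
        ap=cv2.approxPolyDP(cv2.convexHull(k),2,True).reshape(-1,2)
        for p in ap: print(T,p, np.round(f(*p,.139),1), np.round(f(*p,.093),1))
a,b=f(297,102,.006),f(349,100,.006); d=a-b; print("front edge",a,b,np.linalg.norm(d),"yaw",np.degrees(np.arctan2(d[1],d[0]))-90)
a,b=f(296,140,.033),f(351,136,.033); d=a-b; print("back edge",a,b,np.linalg.norm(d),"yaw",np.degrees(np.arctan2(d[1],d[0]))-90)
s=cam("scene"); print(two(c,(331,205),s,(334.9,312)))
```

```text
[142 141 139  97  82  82  82  82  82  81  81  79  78 109 228 230] [236 241 229 201  81  82  82  83  82  82  82  82  82  82  83  90  98 164
 228 226 231]
80 [341 213] [ 447.2 -365.4] [ 436.5 -375.1]
80 [340 217] [ 443.6 -366.4] [ 432.3 -376.2]
80 [314 218] [ 432.3 -346.8] [ 419.  -353.1]
80 [313 210] [ 438.3 -342.6] [ 426.1 -348.3]
80 [333 209] [ 447.1 -357.5] [ 436.5 -365.8]
95 [345 191] [ 465.9 -359. ] [ 458.6 -367.6]
95 [349 204] [ 457.5 -367.6] [ 448.7 -377.7]
95 [347 217] [ 446.4 -371.8] [ 435.6 -382.6]
95 [313 218] [ 431.9 -346. ] [ 418.5 -352.2]
95 [311 198] [ 447.  -336.2] [ 436.3 -340.7]
95 [314 191] [ 453.6 -335.7] [ 444.1 -340. ]
110 [345 190] [ 466.7 -358.6] [ 459.5 -367.1]
110 [350 205] [ 457.1 -368.8] [ 448.2 -379.1]
110 [348 217] [ 446.8 -372.6] [ 436.1 -383.6]
110 [312 217] [ 432.3 -344.8] [ 419.  -350.8]
110 [313 191] [ 453.2 -334.9] [ 443.7 -339.1]
110 [341 188] [ 466.6 -354.7] [ 459.4 -362.5]
front edge [ 517.06769855 -277.07566392] [ 549.49190729 -333.00438193] 64.64789873073234 yaw 30.102656743174393
back edge [ 476.20942763 -298.87702248] [ 510.30325886 -353.47576587] 64.36934136405475 yaw 31.98244947051404
(array([ 0.44450041, -0.35778454,  0.11736149]), np.float64(0.00041057969944511554))
```

```bash
python3 -c "
from h import *
go([445,-356.5,98],-60.5)"
```

```text
shift cm [-0.87  1.17 13.45] turn [-0.    -0.    -0.034]
```

>>> move_arm --targets '[[[-0.9,1.2,1],[0,0,-0.034],100],[[0,0,2.5],[0,0,0],100],[[0,0,2.5],[0,0,0],100],[[0,0,2.5],[0,0,0],100],[[0,0,2.5],[0,0,0],100],[[0,0,2.45],[0,0,0],100],[[0,0,0],[0,0,0],30],[[0,0,0],[0,0,0],20],[[0,0,0],[0,0,0],0],[[0,0,0],[0,0,0],0],[[0,0,0],[0,0,0],0],[[0,0,0],[0,0,0],0],[[0,0,0],[0,0,0],0],[[0,0,0],[0,0,0],0]]' --grip_force 55

```text
time: 14.6
ee_pos: [0.4448, -0.357, 0.0981]
eef_rot: [0.967, 0.254, 0.0, -0.0]
ft_force: [-0.7, 0.2, 2.3]
width: 0.0355
grip_force: 54.5
```

```bash
python3 -c "
from h import *
info()"
```

```text
t 14.6 tcp [ 444.8 -357.    98.1] phi -60.6 tx [0.871 0.491 0.   ] tz [ 0.  0. -1.] F [-0.7  0.2  2.3] w 35.5 g 54.5 j [-0.27  0.55  1.13  1.8  -0.55  1.15 -0.02]
```

>>> move_arm --targets '[[[0,0,-1],[0,0,0],0],[[0,0,-2],[0,0,0],0],[[0,0,-2.5],[0,0,0],0],[[0,0,-2.5],[0,0,0],0],[[0,0,-2],[0,0,0],0],[[0,0,0],[0,0,0],0]]'

```text
time: 15.35
ee_pos: [0.4453, -0.3576, 0.1996]
eef_rot: [0.967, 0.254, 0.001, 0.001]
ft_force: [-0.2, 0.6, -2.5]
width: 0.0362
grip_force: 54.5
```

Run:
```python
from h import *
info()
c=cam("wrist"); cv2.imwrite("pics/w3.png",c["image"][:260])
p,q=tool()
# predicted front-edge corners in tool frame (x fwd, z down)
for P in ([101,33,95],[101,-33,95],[56.5,33,65],[56.5,-33,65]): print(P,np.round(pix(c,p+q.apply(np.array(P)/1000)),1))
go([442+.0924*110,58-.9957*110-0,200],5.3)
```

```text
t 15.35 tcp [ 445.3 -357.6  199.6] phi -60.6 tx [0.871 0.491 0.002] tz [ 0.002 -0.001 -1.   ] F [-0.2  0.6 -2.5] w 36.2 g 54.5 j [-0.36  0.45  1.24  1.69 -0.44  1.32 -0.09]
[101, 33, 95] [356.1  81.7]
[101, -33, 95] [276.4  81.8]
[56.5, 33, 65] [360.7 136. ]
[56.5, -33, 65] [271.6 136.1]
shift cm [ 15.62 -26.26  -0.16] turn [ 1.00e-03 -1.00e-03 -1.15e+00]
```

View pics/w3.png

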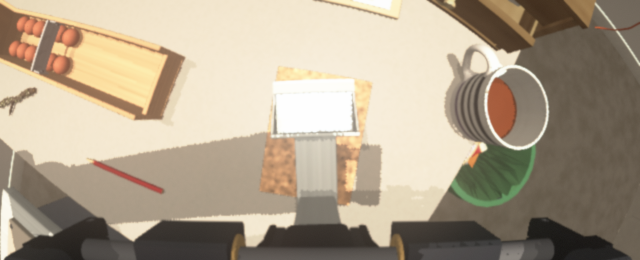

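The scoop sits in the grip as predicted: front edge at (277,81)–(354,79), within 2 px. I carry it over the lane.

>>> move_arm --targets '[[[2.2,-3.5,0],[0,0,0],0],[[2.2,-3.5,0],[0,0,0],0],[[2.2,-3.5,0],[0,0,0],0],[[2.2,-3.5,0],[0,0,0],0],[[2.2,-3.5,0],[0,0,0],0],[[2.4,-3.8,0],[0,0,0],0],[[0,0,0],[0,0,-0.164],0],[[0,0,0],[0,0,-0.164],0],[[0,0,0],[0,0,-0.164],0],[[0,0,0],[0,0,-0.164],0],[[0,0,0],[0,0,-0.164],0],[[0,0,0],[0,0,-0.164],0],[[0,0,0],[0,0,-0.166],0],[[0,0,0],[0,0,0],0]]'

```text
time: 17.15
ee_pos: [0.4565, -0.1053, 0.1974]
eef_rot: [0.674, 0.739, 0.0, -0.001]
ft_force: [-0.3, -0.3, -2.1]
width: 0.0359
grip_force: 54.5
```

Run:
```python
from h import *
info()
go([457.2,-105.8,190],5.3)
c=cam("wrist"); cv2.imwrite("pics/w4.png",cv2.resize(c["image"][:250,150:490],None,fx=2.3,fy=2.3,interpolation=cv2.INTER_CUBIC))
O=np.array([442,58.]);u=np.array([-.0923,.9957]);v=np.array([-.9957,-.0923])
for x,y,z in [(-2,36,68),(-2,-36,68),(2,0,68),(-200,36,68),(-200,-36,68)]:
    P=np.r_[O+x*u+y*v,z]/1000; print((x,y),np.round((pix(c,P)-[150,0])*2.3))
```

```text
t 17.15 tcp [ 456.5 -105.3  197.4] phi 5.3 tx [-0.092  0.996  0.001] tz [-0.001  0.001 -1.   ] F [-0.3 -0.3 -2.1] w 35.9 g 54.5 j [-1.3  -0.29  1.29  1.94  0.29  1.3  -0.  ]
shift cm [-0.05  0.06  0.74] turn [-0.001 -0.001 -0.001]
(-2, 36) [299.  58.]
(-2, -36) [474.  58.]
(2, 0) [387.  48.]
(-200, 36) [304. 521.]
(-200, -36) [469. 521.]
```

View pics/w4.png

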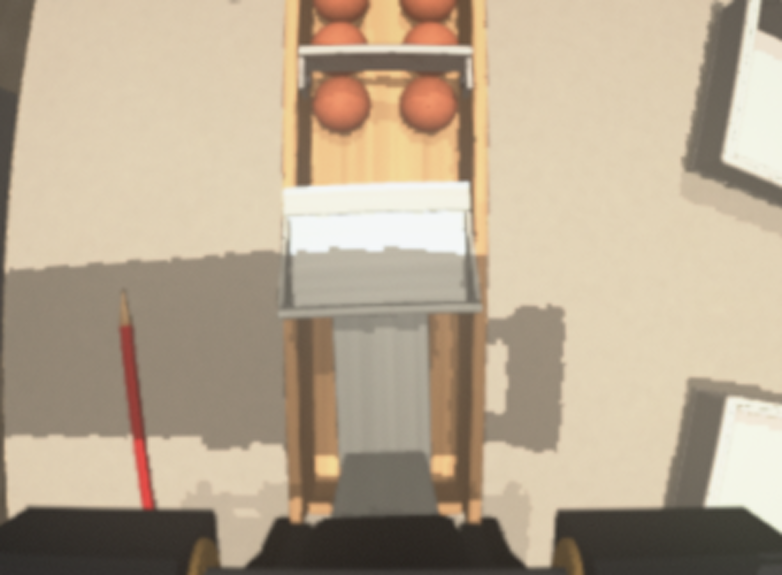

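The plate ends at (299..472, 50) match the prediction. The scoop is turned about 2.3° in the grip (its front edge runs (283,190)–(468,183)), so I correct that by yawing and go down into the lane.

>>> move_arm --targets '[[[0,0.05,0],[0,0,0.04],0],[[0,0,2],[0,0,0],0],[[0,0,2],[0,0,0],0],[[0,0,1.5],[0,0,0],0],[[0,0,1.5],[0,0,0],0],[[0,0,1],[0,0,0],0],[[0,0,1],[0,0,0],0],[[0,0,0],[0,0,0],0],[[0,0,0],[0,0,0],0]]'

```text
time: 18.32
ee_pos: [0.4577, -0.1057, 0.1084]
eef_rot: [0.689, 0.725, 0.0, 0.0]
ft_force: [0.2, -1.1, -0.8]
width: 0.0356
grip_force: 54.5
```

```bash
cat >> h.py <<'E'
O=np.array([442,58.]);u=np.array([-.0923,.9957]);v=np.array([-.9957,-.0923])
def binpos():
    p,q=tool(); d=p[:2]*1000-O; print("TCP bin x,y",np.round([d@u,d@v],1),"pocket x",round(d@u+74.5,1))
def balls(c,z=.020,zoom=None):
    hs=cv2.cvtColor(c["image"],cv2.COLOR_BGR2HSV); m=((hs[...,0]<13)|(hs[...,0]>172))&(hs[...,1]>150)&(hs[...,2]>70)
    m=cv2.morphologyEx(m.astype(np.uint8),cv2.MORPH_OPEN,np.ones((3,3)))
    for k in blobs(m,25):
        M=cv2.moments(k); uv=(M["m10"]/M["m00"],M["m01"]/M["m00"]); P=onz(c,uv,z)[:2]*1000-O
        X,Y=P@u,P@v
        if -230<X<180 and abs(Y)<60: print("  blob bin",np.round([X,Y]),"area",cv2.contourArea(k),"px",np.round(uv))
E
python3 - <<'E'
from h import *
info(); binpos()
for n in("top","wrist"): print(n); balls(cam(n))
E
```

```text
t 18.32 tcp [ 457.7 -105.7  108.4] phi 3.0 tx [-0.052  0.999  0.   ] tz [ 0.001  0.    -1.   ] F [ 0.2 -1.1 -0.8] w 35.6 g 54.5 j [-1.02  0.19  1.27  2.04 -0.21  1.05  0.39]
TCP bin x,y [-164.4   -0.6] pocket x -89.9
top
  blob bin [79. 21.] area 371.0 px [236. 245.]
  blob bin [ 79. -21.] area 365.0 px [235. 229.]
  blob bin [-11.  20.] area 67.5 px [272. 243.]
  blob bin [-11. -20.] area 67.0 px [271. 226.]
wrist
```

>>> move_arm --targets '[[[0,0,0.3],[0,0,0],0],[[0,0,0.3],[0,0,0],0],[[1,-0.04,0],[0,0,0],0],[[1,-0.04,0],[0,0,0],0],[[1,-0.04,0],[0,0,0],0],[[1,-0.04,0],[0,0,0],0],[[1,-0.04,0],[0,0,0],0],[[0.5,-0.02,0],[0,0,0],0],[[0,0,0],[0,0,0],0]]'

```text
time: 19.55
ee_pos: [0.4524, -0.0503, 0.102]
eef_rot: [0.688, 0.726, 0.0, -0.0]
ft_force: [0.5, -0.4, -1.6]
width: 0.0355
grip_force: 54.5
```

```bash
python3 -c "
from h import *
info();binpos();balls(cam('top'))"
```

```text
t 19.55 tcp [452.4 -50.3 102. ] phi 3.0 tx [-0.053  0.999  0.   ] tz [ 0.  0. -1.] F [ 0.5 -0.4 -1.6] w 35.5 g 54.5 j [-1.18  0.12  1.27  2.08 -0.13  1.03  0.21]
TCP bin x,y [-108.8   -0.4] pocket x -34.3
  blob bin [80. 21.] area 381.5 px [236. 245.]
  blob bin [ 80. -21.] area 373.0 px [235. 228.]
  blob bin [ -7. -19.] area 44.5 px [270. 227.]
```

>>> move_arm --targets '[[[0,0,0.12],[0,0,0],0],[[0.5,-0.02,0],[0,0,0],0],[[0.5,-0.02,0],[0,0,0],0],[[0.5,-0.02,0],[0,0,0],0],[[0.3,-0.01,0],[0,0,0],0],[[0,0,0],[0,0,0],0]]'

```text
time: 20.35
ee_pos: [0.4511, -0.0324, 0.101]
eef_rot: [0.688, 0.725, 0.0, -0.0]
ft_force: [0.3, 0.0, 5.4]
width: 0.0358
grip_force: 54.4
```

```bash
python3 -c "
from h import *
info();binpos();balls(cam('top'))"
```

```text
t 20.35 tcp [451.1 -32.4 101. ] phi 3.0 tx [-0.053  0.999  0.001] tz [ 0.     0.001 -1.   ] F [0.3 0.  5.4] w 35.8 g 54.4 j [-1.22  0.1   1.27  2.09 -0.11  1.03  0.15]
TCP bin x,y [-90.8  -0.7] pocket x -16.3
  blob bin [ 81. -21.] area 375.5 px [234. 229.]
  blob bin [87. 20.] area 347.0 px [233. 245.]
```

>>> move_arm --targets '[[[0.3,-0.01,0],[0,0,0],0],[[0.3,-0.01,0],[0,0,0],0],[[0.3,-0.01,0],[0,0,0],0],[[0,0,0],[0,0,0],0]]'

```text
time: 20.9
ee_pos: [0.4502, -0.0241, 0.101]
eef_rot: [0.689, 0.725, 0.0, 0.0]
ft_force: [-0.6, -2.1, 6.3]
width: 0.0358
grip_force: 54.4
```

```bash
python3 -c "
from h import *
info();binpos();c=cam('top');balls(c);s=cam('scene');cv2.imwrite('pics/s4.png',np.vstack([cv2.resize(c['image'][200:270,190:320],None,fx=5,fy=4),cv2.resize(s['image'][170:270,200:330],None,fx=5,fy=3.1)])[:600])"
```

```text
t 20.9 tcp [450.2 -24.1 101. ] phi 3.0 tx [-0.052  0.999 -0.   ] tz [ 0. -0. -1.] F [-0.6 -2.1  6.3] w 35.8 g 54.4 j [-1.25  0.08  1.27  2.09 -0.09  1.02  0.12]
TCP bin x,y [-82.5  -0.6] pocket x -8.0
  blob bin [ 90. -21.] area 315.0 px [231. 229.]
  blob bin [93. 20.] area 310.0 px [231. 246.]
```

View pics/s4.png

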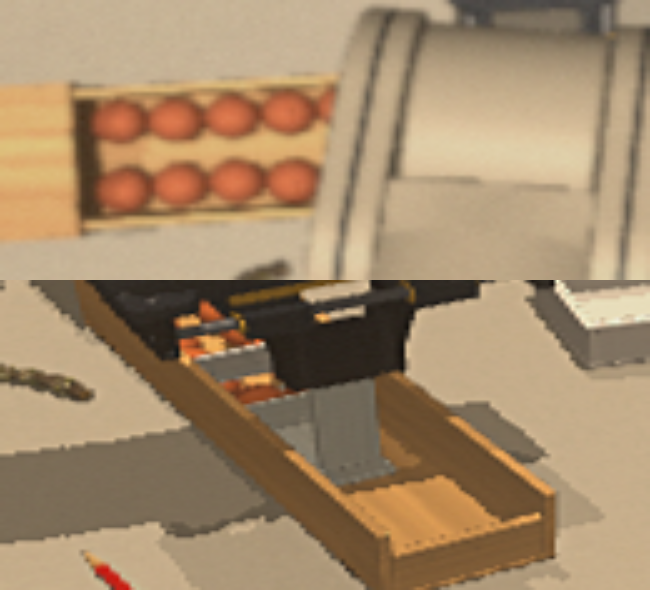

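The scene view shows terracotta balls in the pocket just behind the plate, with little force yet. I push on a little.

>>> move_arm --targets '[[[0.2,-0.01,0],[0,0,0],0],[[0.2,-0.01,0],[0,0,0],0],[[0,0,0],[0,0,0],0]]'

```text
time: 21.38
ee_pos: [0.4498, -0.0203, 0.101]
eef_rot: [0.689, 0.725, -0.0, 0.0]
ft_force: [0.6, -2.8, 5.1]
width: 0.0358
grip_force: 54.4
```

```bash
python3 -c "
from h import *
info();binpos();c=cam('wrist');balls(c,.022);cv2.imwrite('pics/w5.png',cv2.resize(c['image'][:230,180:460],None,fx=2.6,fy=2.6))"
```

```text
t 21.38 tcp [449.8 -20.3 101. ] phi 3.0 tx [-0.052  0.999 -0.   ] tz [ 0. -0. -1.] F [ 0.6 -2.8  5.1] w 35.8 g 54.4 j [-1.26  0.08  1.27  2.09 -0.09  1.02  0.11]
TCP bin x,y [-78.7  -0.6] pocket x -4.2
```

View pics/w5.png

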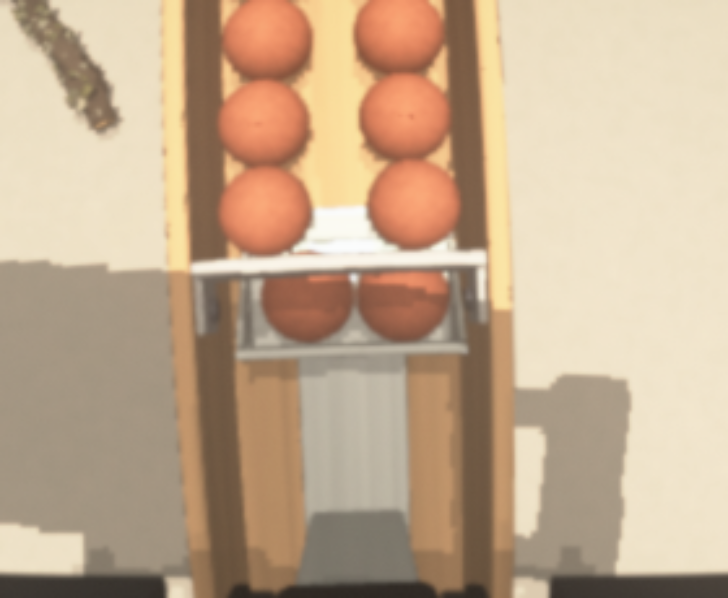

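The wrist view shows exactly two balls side by side in the pocket at (306,300) and (403,300), with the next pair ahead of the sill at (266,210) and (414,203). I draw back under the plate.

>>> move_arm --targets '[[[-0.2,0.01,0],[0,0,0],0],[[-0.4,0.016,0],[0,0,0],0],[[-0.6,0.024,0],[0,0,0],0],[[-0.7,0.028,0],[0,0,0],0],[[-0.8,0.032,0],[0,0,0],0],[[-0.8,0.032,0],[0,0,0],0],[[-0.8,0.032,0],[0,0,0],0],[[-0.8,0.032,0],[0,0,0],0],[[-0.8,0.032,0],[0,0,0],0],[[-0.7,0.028,0],[0,0,0],0],[[-0.6,0.024,0],[0,0,0],0],[[-0.4,0.016,0],[0,0,0],0],[[-0.2,0.008,0],[0,0,0],0],[[0,0,0],[0,0,0],0],[[0,0,-0.3],[0,0,0],0],[[0,0,-0.8],[0,0,0],0],[[0,0,-1.3],[0,0,0],0],[[0,0,-0.8],[0,0,0],0],[[0,0,-0.3],[0,0,0],0],[[0,0,0],[0,0,0],0]]'

```text
time: 23.92
ee_pos: [0.4566, -0.0974, 0.1357]
eef_rot: [0.688, 0.725, 0.0, -0.0]
ft_force: [-1.2, -0.5, -0.6]
width: 0.0357
grip_force: 54.9
```

```bash
cat >> h.py <<'E'
def wb(full=False):
    "balls seen by wrist camera; pos in tool frame (mm) assuming they are in the scoop, and in bin frame on floor"
    c=cam("wrist"); hs=cv2.cvtColor(c["image"],cv2.COLOR_BGR2HSV); m=((hs[...,0]<=13)|(hs[...,0]>172))&(hs[...,1]>115)&(hs[...,2]>60); m[250:]=0
    d=cv2.distanceTransform(m.astype(np.uint8),cv2.DIST_L2,5); pk=(d==cv2.dilate(d,np.ones((15,15))))&(d>4.5)
    p,q=tool()
    _,_,_,ce=cv2.connectedComponentsWithStats(pk.astype(np.uint8)); 
    for uv in ce[1:]:
        P=onz(c,uv,p[2]-.095+.016); t=q.inv().apply(P-p)*1000; B=onz(c,uv,.02)[:2]*1000-O
        print("  px",np.round(uv),"r",round(float(d[int(uv[1]),int(uv[0])]),1),"scoop(x-74.5,y)",np.round([t[0]-74.5,t[1]]),"bin",np.round([B@u,B@v]))
    return c
E
python3 - <<'E'
from h import *
info();binpos();wb();balls(cam("top"))
s=cam("scene"); hs=cv2.cvtColor(s["image"],cv2.COLOR_BGR2HSV); print(hs[0,0])
c=cam("top"); h=cv2.cvtColor(c["image"],cv2.COLOR_BGR2HSV); m=(h[...,1]<48)&(h[...,2]>150)
for n,b in dict(a=(165,120,220,175),b=(230,118,288,175),c=(318,118,369,170)).items():
    o=np.zeros_like(m);o[b[1]:b[3],b[0]:b[2]]=m[b[1]:b[3],b[0]:b[2]]
    k=blobs(cv2.morphologyEx(o.astype(np.uint8),cv2.MORPH_OPEN,np.ones((3,3))),500)
    if k: print(n,rect(c,k[0],.004), rect(c,k[0],.048))
E
```

```text
t 23.93 tcp [456.6 -97.4 135.7] phi 3.0 tx [-0.052  0.999  0.001] tz [-0.     0.001 -1.   ] F [-1.2 -0.5 -0.6] w 35.7 g 54.9 j [-1.1   0.06  1.27  2.02 -0.07  1.11  0.26]
TCP bin x,y [-156.1   -0.2] pocket x -81.6
  px [278.   0.] r 5.0 scoop(x-74.5,y) [ 94. -32.] bin [29. 29.]
  px [606.  33.] r 5.0 scoop(x-74.5,y) [123. 324.] bin [  46. -382.]
  px [337. 107.] r 15.4 scoop(x-74.5,y) [ 4. 15.] bin [-77. -21.]
  px [299. 108.] r 16.0 scoop(x-74.5,y) [  3. -14.] bin [-76.  13.]
  px [626. 176.] r 5.8 scoop(x-74.5,y) [-41. 376.] bin [-145. -434.]
  blob bin [79. 20.] area 390.5 px [236. 245.]
  blob bin [ 80. -21.] area 369.5 px [235. 229.]
  blob bin [-78.  10.] area 57.0 px [299. 236.]
  blob bin [-78. -19.] area 56.5 px [298. 225.]
[ 17  73 144]
a [654.2 259.2  95.2 109.4   2. ] [647.1 246.7  91.5 105.1   2. ]
b [667.9  89.8 111.1 110.4  82.2] [660.2  83.9 106.7 106.1  82.2]
c [ 678.1 -126.7  108.7  110.1   88.7] [ 670.1 -124.1  104.4  105.8   88.7]
```

Two balls are in the scoop at (+3,±15) mm. I raise it and carry it beyond tub c, so it can tip toward the robot.

>>> move_arm --targets '[[[0,0,-0.8],[0,0,0],0],[[0,0,-1.6],[0,0,0],0],[[0,0,-1.6],[0,0,0],0],[[0,0,-1.6],[0,0,0],0],[[0,0,-0.9],[0,0,0],0],[[-0.3,1.2,0],[0,0,0],0],[[-0.3,2.4,0],[0,0,0],0],[[-0.3,2.4,0],[0,0,0],0],[[-0.3,2.4,0],[0,0,0],0],[[-0.3,2.4,0],[0,0,0],0],[[-0.3,2.4,0],[0,0,0],0],[[-0.3,2.4,0],[0,0,0],0],[[-0.3,2.4,0],[0,0,0],0],[[-0.3,2.4,0],[0,0,0],0],[[-0.3,2.4,0],[0,0,0],0],[[-0.3,2.4,0],[0,0,0],0],[[-0.3,2.4,0],[0,0,0],0],[[-0.3,2.4,0],[0,0,0],0],[[-0.3,1.8,0],[0,0,0],0],[[-0.3,1.0,0],[0,0,0],0]]'

```text
time: 26.62
ee_pos: [0.7828, -0.125, 0.1988]
eef_rot: [0.689, 0.725, -0.001, -0.002]
ft_force: [-0.8, -0.1, -2.4]
width: 0.0353
grip_force: 54.8
```

>>> move_arm --targets '[[[0,0,0],[0,0,-0.05],0],[[0,0,0],[0,0,-0.1],0],[[0,0,0],[0,0,-0.1],0],[[0,0,0],[0,0,-0.1],0],[[0,0,0],[0,0,-0.1],0],[[0,0,0],[0,0,-0.1],0],[[0,0,0],[0,0,-0.1],0],[[0,0,0],[0,0,-0.1],0],[[0,0,0],[0,0,-0.1],0],[[0,0,0],[0,0,-0.1],0],[[0,0,0],[0,0,-0.1],0],[[0,0,0],[0,0,-0.1],0],[[0,0,0],[0,0,-0.1],0],[[0,0,0],[0,0,-0.1],0],[[0,0,0],[0,0,-0.1],0],[[0,0,0],[0,0,-0.07],0],[[0,0,0],[0,0,0],0]]'

```text
time: 28.75
ee_pos: [0.7821, -0.1251, 0.1994]
eef_rot: [0.0, 1.0, 0.001, -0.002]
ft_force: [0.3, 0.7, -2.7]
width: 0.0359
grip_force: 54.8
```

```bash
cat >> h.py <<'E'
def tubs(c=None):
    c=c or cam("top"); h=cv2.cvtColor(c["image"],cv2.COLOR_BGR2HSV); m=(h[...,1]<48)&(h[...,2]>150)
    m[:118]=0; m[178:]=0; m[:,:150]=0; m[:,372:]=0
    for k in blobs(cv2.morphologyEx(m.astype(np.uint8),cv2.MORPH_CLOSE,np.ones((5,5))),900): print("  tub?",rect(c,k,.048))
E
python3 - <<'E'
from h import *
info();wb();tubs(); go([786,-124,155],90)
E
```

```text
t 28.75 tcp [ 782.1 -125.1  199.4] phi 90.0 tx [-1.     0.     0.003] tz [-0.003  0.001 -1.   ] F [ 0.3  0.7 -2.7] w 35.9 g 54.8 j [-0.21  0.81  0.66  0.93 -0.46  1.52  1.88]
  px [296. 108.] r 15.4 scoop(x-74.5,y) [  3. -17.] bin [-229. -237.]
  px [339. 108.] r 13.0 scoop(x-74.5,y) [ 4. 16.] bin [-182. -241.]
  tub? [663.9 247.6 125.3 105.6   2. ]
  tub? [660.6  86.1 102.  106.3  81.9]
shift cm [-0.41  0.11  4.46] turn [ 0.001 -0.003 -0.001]
```

```bash
cat >> h.py <<'E'
def wtub():
    "white region seen by wrist camera, projected to z=.048"
    c=cam("wrist"); h=cv2.cvtColor(c["image"],cv2.COLOR_BGR2HSV); m=(h[...,1]<48)&(h[...,2]>140); m[245:]=0
    for k in blobs(cv2.morphologyEx(m.astype(np.uint8),cv2.MORPH_OPEN,np.ones((3,3))),150):
        P=np.array([onz(c,p[0],.048)[:2] for p in k])*1000
        if (abs(P-tool()[0][:2]*1000).max()<300): print("  white min",np.round(P.min(0)),"max",np.round(P.max(0)),"px",cv2.boundingRect(k))
E
python3 -c "
from h import *
wtub()"
```

```text
white min [ 615. -179.] max [752. -71.] px (264, 28, 107, 132)
  white min [600.  24.] max [719. 143.] px (456, 28, 83, 110)
  white min [ 655. -306.] max [ 703. -239.] px (153, 71, 56, 48)
  white min [793. -20.] max [812.  -1.] px (414, 198, 17, 17)
```

Tub c is confirmed at about (668,-125). I lower the scoop, tip it 20°, sink a bit, then tip to about 60°.

>>> move_arm --targets '[[[-0.2,0.05,0.8],[0,0,0],0],[[-0.2,0.05,1.4],[0,0,0],0],[[0,0,1.4],[0,0,0],0],[[0,0,0.8],[0,0,0],0],[[1.2,0,-1.15],[0,-0.12,0],0],[[1.2,0,-1.15],[0,-0.12,0],0],[[1.2,0,-1.15],[0,-0.12,0],0],[[0.25,0,0.7],[0,0,0],0],[[0.25,0,0.7],[0,0,0],0],[[1.2,0,-1.15],[0,-0.12,0],0],[[1.2,0,-1.15],[0,-0.12,0],0],[[1.2,0,-1.15],[0,-0.12,0],0],[[1.2,0,-1.15],[0,-0.12,0],0],[[1.2,0,-1.15],[0,-0.12,0],0],[[0,0,0],[0,0,0],0]]'

```text
time: 30.78
ee_pos: [0.6662, -0.1702, 0.1661]
eef_rot: [0.047, 0.922, 0.001, 0.385]
ft_force: [0.9, 0.8, -0.6]
width: 0.0355
grip_force: 55.0
```

Run:
```python
from h import *
info();p,q=tool();print("front edge",np.round((p+q.apply([.101,0,.095]))*1000,1)); wb()
```

```text
t 30.77 tcp [ 666.2 -170.2  166.1] phi 85.0 tx [-0.699  0.087 -0.71 ] tz [ 0.71  -0.035 -0.704] F [ 0.9  0.8 -0.6] w 35.5 g 55.0 j [-0.02  0.1   0.29  2.11 -0.87  0.23  2.51]
front edge [ 663.  -164.7   27.6]
  px [338.  30.] r 15.4 scoop(x-74.5,y) [42.  8.] bin [-219. -159.]
  px [302.  38.] r 15.8 scoop(x-74.5,y) [ 38. -10.] bin [-247. -161.]
  px [546. 167.] r 5.0 scoop(x-74.5,y) [-38. 225.] bin [  64. -390.]
  px [549. 166.] r 5.0 scoop(x-74.5,y) [-37. 229.] bin [  69. -388.]
  px [522. 174.] r 5.0 scoop(x-74.5,y) [-47. 200.] bin [  24. -401.]
  px [427. 201.] r 6.4 scoop(x-74.5,y) [-82. 107.] bin [-122. -444.]
  px [637. 216.] r 34.0 scoop(x-74.5,y) [-141.  661.] bin [ 652. -735.]
```

The pose drifted sideways as joint 7 came near its limit, so I look before going on.

Run:
```python
from h import *
c=cam("wrist");s=cam("scene");t=cam("top")
a=cv2.resize(c["image"][:230,180:460],(390,320)); b=cv2.resize(s["image"][150:310,290:485],(390,320)); d=cv2.resize(t["image"][110:220,150:420],(780,280))
cv2.imwrite("pics/m1.png",np.vstack([np.hstack([a,b]),d])); wtub()
```

```text
white min [ 549. -433.] max [ 679. -239.] px (13, 16, 185, 133)
  white min [ 621. -299.] max [ 670. -234.] px (145, 65, 76, 55)
  white min [ 579. -231.] max [ 610. -148.] px (205, 0, 123, 44)
  white min [796. -29.] max [842.  29.] px (438, 178, 34, 19)
  white min [ 787. -114.] max [832. -92.] px (366, 178, 19, 21)
  white min [ 592. -109.] max [601. -94.] px (389, 7, 22, 13)
  white min [ 785. -402.] max [ 816. -375.] px (137, 196, 23, 12)
  white min [ 719. -214.] max [ 731. -188.] px (264, 144, 29, 8)
  white min [804.  50.] max [840.  91.] px (493, 178, 17, 15)
```

View pics/m1.png

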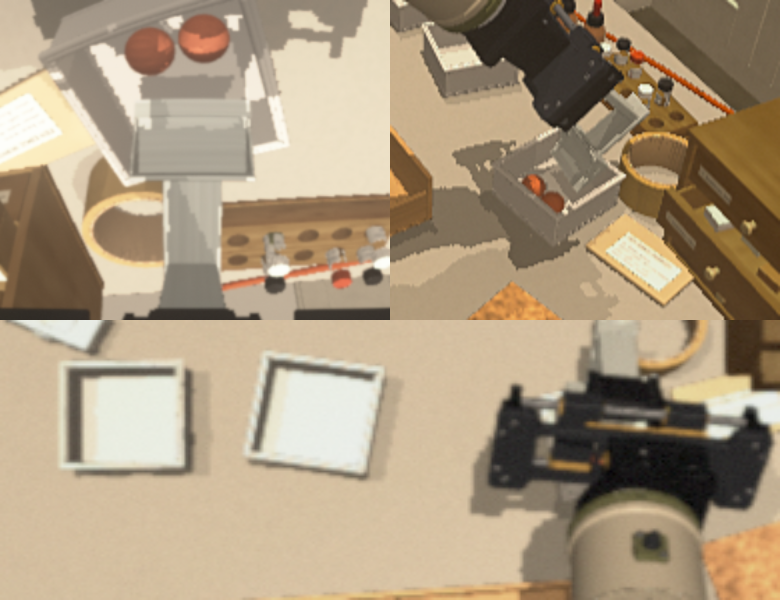

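Both balls are in tub c and the scoop has a clear way out of it. I lift out along world up and un-tip slowly.

>>> move_arm --targets '[[[-1,0,-1],[0,0,0],0],[[-1.1,0,-1.1],[0,0,0],0],[[-1.1,0,-1.1],[0,0,0],0],[[-1.1,0,-1.1],[0,0,0],0],[[-1.0,0,-1.0],[0,0,0],0],[[0,0,0],[0,0.08,0],0],[[0,0,0],[0,0.08,0],0],[[0,0,0],[0,0.08,0],0],[[0,0,0],[0,0.08,0],0],[[0,0,0],[0,0.08,0],0],[[0,0,0],[0,0.08,0],0],[[0,0,0],[0,0.08,0],0],[[0,0,0],[0,0.08,0],0],[[0,0,0],[0,0.08,0],0],[[0,0,0],[0,0.065,0],0],[[0,0,0],[0,0,0],0]]'

```text
time: 33.02
ee_pos: [0.6682, -0.1647, 0.2412]
eef_rot: [0.037, 0.999, 0.018, 0.004]
ft_force: [-0.7, 0.1, -1.6]
width: 0.0355
grip_force: 55.0
```

Run:
```python
from h import *
info();go([457.2,-105.8,200],3.0)
```

```text
t 33.02 tcp [ 668.2 -164.7  241.2] phi 85.8 tx [-0.997  0.074 -0.006] tz [ 0.009  0.036 -0.999] F [-0.7  0.1 -1.6] w 35.5 g 55.0 j [-0.07  0.48  0.4   1.26 -0.22  1.44  1.81]
shift cm [21.5   4.16  4.15] turn [ 0.034 -0.022  1.444]
```

>>> move_arm --targets '[[[0,0,0],[0.0034,-0.0022,0.1444],0],[[0,0,0],[0.0034,-0.0022,0.1444],0],[[0,0,0],[0.0034,-0.0022,0.1444],0],[[0,0,0],[0.0034,-0.0022,0.1444],0],[[0,0,0],[0.0034,-0.0022,0.1444],0],[[0,0,0],[0.0034,-0.0022,0.1444],0],[[0,0,0],[0.0034,-0.0022,0.1444],0],[[0,0,0],[0.0034,-0.0022,0.1444],0],[[0,0,0],[0.0034,-0.0022,0.1444],0],[[0,0,0],[0.0034,-0.0022,0.1444],0],[[1,-2.97,0.5],[0,0,0],0],[[1,-2.97,0.5],[0,0,0],0],[[1,-2.97,0.5],[0,0,0],0],[[1,-2.97,0.5],[0,0,0],0],[[1,-2.97,0.5],[0,0,0],0],[[1,-2.97,0.5],[0,0,0],0],[[1,-2.97,0.5],[0,0,0],0],[[0,0,0],[0,0,0],0],[[0,0,0],[0,0,0],0]]'

```text
time: 35.4
ee_pos: [0.4563, -0.1068, 0.2074]
eef_rot: [0.689, 0.725, 0.002, 0.001]
ft_force: [-0.3, -1.0, -1.3]
width: 0.0355
grip_force: 55.0
```

```bash
cat >> h.py <<'E'
def wscoop():
    "front-edge of scoop in wrist view vs predicted at no slip; by column scan for bright metal lip"
    c=cam("wrist"); p,q=tool()
    for P in ([101,33,95],[101,-33,95],[56.5,33,65],[56.5,-33,65]): print("  pred",np.round(pix(c,p+q.apply(np.array(P)/1000)),1),end="")
    hs=cv2.cvtColor(c["image"],cv2.COLOR_BGR2HSV); m=(hs[...,1]<40).astype(np.uint8); m[:60]=0; m[145:]=0; m[:,:255]=0; m[:,380:]=0
    m=cv2.morphologyEx(m,cv2.MORPH_OPEN,np.ones((3,9)))
    k=blobs(m,300)
    if k: print("\n  scoop poly",cv2.approxPolyDP(cv2.convexHull(k[0]),3,True).reshape(-1,2).tolist())
E
python3 - <<'E'
from h import *
info();binpos();go([457.2,-105.8,197],3.0);wscoop();tubs()
E
```

```text
t 35.4 tcp [ 456.3 -106.8  207.4] phi 2.9 tx [-0.05   0.999  0.001] tz [ 0.003  0.001 -1.   ] F [-0.3 -1.  -1.3] w 35.5 g 55.0 j [-0.55 -0.05  0.67  1.91  0.03  1.26  0.17]
TCP bin x,y [-165.4    1. ] pocket x -90.9
shift cm [0.09 0.09 1.04] turn [ 0.003 -0.001 -0.002]
  pred [357.6  82. ]  pred [277.6  82. ]  pred [362.4 136.6]  pred [272.8 136.6]
  scoop poly [[360, 73], [362, 129], [337, 144], [298, 144], [274, 129], [276, 72]]
  tub? [663.9 247.6 125.3 105.6   2. ]
  tub? [660.2  83.8 106.5 106.2  82.1]
  tub? [ 643.7 -151.7  111.7   86.6    1.2]
```

```bash
cat >> h.py <<'E'
def pitch():
    c=cam("wrist"); p,q=tool()
    for b in (0,2,4,6,8):
        o=[]
        for P in ([101,0,95],[56.5,0,65]):
            d=R.from_euler("y",b,degrees=True).apply(np.array(P)-[0,0,-19])+[0,0,-19]
            o.append(round(pix(c,p+q.apply(d/1000))[1],1))
        print("  front-up",b,"front,back rows",o)
E
python3 - <<'E'
from h import *
pitch()
c=cam("wrist"); g=c["image"].astype(int)
for u in(300,320,340): print(u,[tuple(g[v,u]) for v in range(60,90,2)])
print([tuple(g[v,300]) for v in range(112,150,2)])
E
```

```text
front-up 0 front,back rows [np.float64(81.1), np.float64(135.9)]
  front-up 2 front,back rows [np.float64(75.9), np.float64(132.1)]
  front-up 4 front,back rows [np.float64(70.6), np.float64(128.3)]
  front-up 6 front,back rows [np.float64(65.4), np.float64(124.5)]
  front-up 8 front,back rows [np.float64(60.2), np.float64(120.7)]
300 [(np.int64(144), np.int64(199), np.int64(240)), (np.int64(145), np.int64(200), np.int64(240)), (np.int64(146), np.int64(202), np.int64(241)), (np.int64(146), np.int64(202), np.int64(241)), (np.int64(146), np.int64(202), np.int64(241)), (np.int64(162), np.int64(210), np.int64(241)), (np.int64(235), np.int64(240), np.int64(243)), (np.int64(234), np.int64(241), np.int64(241)), (np.int64(232), np.int64(244), np.int64(244)), (np.int64(234), np.int64(245), np.int64(244)), (np.int64(233), np.int64(245), np.int64(244)), (np.int64(232), np.int64(244), np.int64(244)), (np.int64(190), np.int64(209), np.int64(209)), (np.int64(244), np.int64(246), np.int64(244)), (np.int64(246), np.int64(247), np.int64(244))]
320 [(np.int64(154), np.int64(216), np.int64(242)), (np.i
[... 1556 characters left out ...]
int64(160), np.int64(176), np.int64(181)), (np.int64(157), np.int64(172), np.int64(179)), (np.int64(134), np.int64(147), np.int64(152)), (np.int64(131), np.int64(144), np.int64(149)), (np.int64(153), np.int64(168), np.int64(174)), (np.int64(126), np.int64(139), np.int64(143)), (np.int64(126), np.int64(138), np.int64(143)), (np.int64(126), np.int64(138), np.int64(143)), (np.int64(127), np.int64(139), np.int64(144)), (np.int64(146), np.int64(160), np.int64(166)), (np.int64(149), np.int64(164), np.int64(170)), (np.int64(148), np.int64(163), np.int64(169)), (np.int64(147), np.int64(162), np.int64(169)), (np.int64(148), np.int64(162), np.int64(169)), (np.int64(147), np.int64(162), np.int64(169))]
```

The scoop has pitched about 4° front-up in the grip and its yaw is now straight. I compensate with the tool's pitch and yaw, then go down.

>>> move_arm --targets '[[[0.1,0.1,0],[0,0,-0.04],0],[[0,0,0],[0,-0.066,0],0],[[0.13,0,2],[0,0,0],0],[[0.13,0,2],[0,0,0],0],[[0.13,0,2],[0,0,0],0],[[0.13,0,2],[0,0,0],0],[[0.1,0,1.5],[0,0,0],0],[[0,0,0.5],[0,0,0],0],[[0,0,0],[0,0,0],0],[[0,0,0],[0,0,0],0]]'

```text
time: 36.85
ee_pos: [0.4572, -0.1067, 0.1074]
eef_rot: [0.675, 0.737, -0.021, 0.025]
ft_force: [-0.1, 0.2, -1.7]
width: 0.0355
grip_force: 55.0
```

Run:
```python
from h import *
info();binpos();wb()
```

```text
t 36.85 tcp [ 457.2 -106.7  107.4] phi 5.1 tx [-0.088  0.994 -0.066] tz [ 0.008 -0.065 -0.998] F [-0.1  0.2 -1.7] w 35.5 g 55.0 j [-0.55  0.07  0.66  2.05  0.02  1.02  0.19]
TCP bin x,y [-1.654e+02  1.000e-01] pocket x -90.9
  px [639.  32.] r 10.0 scoop(x-74.5,y) [141. 387.] bin [  49. -402.]
```

>>> move_arm --targets '[[[0,0,0.3],[0,0,0],0],[[0,0,0.3],[0,0,0],0],[[1,0,-0.066],[0,0,0],0],[[1,0,-0.066],[0,0,0],0],[[1,0,-0.066],[0,0,0],0],[[1,0,-0.066],[0,0,0],0],[[1,0,-0.066],[0,0,0],0],[[1,0,-0.066],[0,0,0],0],[[1,0,-0.066],[0,0,0],0],[[0.8,0,-0.05],[0,0,0],0],[[0,0,0],[0,0,0],0]]'

```text
time: 38.28
ee_pos: [0.4509, -0.0288, 0.1016]
eef_rot: [0.675, 0.737, -0.021, 0.025]
ft_force: [1.0, -0.3, 4.0]
width: 0.0357
grip_force: 55.0
```

Run:
```python
from h import *
info();binpos();wb()
```

```text
t 38.27 tcp [450.9 -28.8 101.6] phi 5.1 tx [-0.088  0.994 -0.065] tz [ 0.009 -0.065 -0.998] F [ 1.  -0.3  4. ] w 35.7 g 55.0 j [-0.65  0.04  0.58  2.08  0.05  1.02 -0.01]
TCP bin x,y [-87.3  -0.9] pocket x -12.8
  px [288.   0.] r 13.4 scoop(x-74.5,y) [ 89. -22.] bin [72. 21.]
  px [340.   0.] r 12.6 scoop(x-74.5,y) [89. 17.] bin [ 72. -19.]
  px [286.  27.] r 17.6 scoop(x-74.5,y) [ 66. -24.] bin [49. 23.]
  px [341.  27.] r 17.6 scoop(x-74.5,y) [66. 18.] bin [ 49. -19.]
  px [286.  60.] r 17.4 scoop(x-74.5,y) [ 40. -24.] bin [23. 22.]
  px [343.  60.] r 17.2 scoop(x-74.5,y) [40. 19.] bin [ 22. -21.]
  px [639. 102.] r 6.0 scoop(x-74.5,y) [ 53. 386.] bin [  34. -391.]
  px [639. 140.] r 5.0 scoop(x-74.5,y) [  6. 395.] bin [ -13. -400.]
  px [629. 245.] r 5.0 scoop(x-74.5,y) [-137.  435.] bin [-158. -440.]
```

>>> move_arm --targets '[[[0.5,0,-0.033],[0,0,0],0],[[0.5,0,-0.033],[0,0,0],0],[[0.5,0,-0.033],[0,0,0],0],[[0.5,0,-0.033],[0,0,0],0],[[0.4,0,-0.026],[0,0,0],0],[[0.3,0,-0.02],[0,0,0],0],[[0.3,0,-0.02],[0,0,0],0],[[0.3,0,-0.02],[0,0,0],0],[[0,0,0],[0,0,0],0]]'

```text
time: 39.45
ee_pos: [0.448, 0.0031, 0.1016]
eef_rot: [0.675, 0.737, -0.021, 0.025]
ft_force: [1.2, -4.5, 8.3]
width: 0.0359
grip_force: 55.0
```

Run:
```python
from h import *
info();binpos();wb()
```

```text
t 39.45 tcp [448.    3.1 101.6] phi 5.0 tx [-0.087  0.994 -0.066] tz [ 0.009 -0.066 -0.998] F [ 1.2 -4.5  8.3] w 35.9 g 55.0 j [-0.69  0.04  0.55  2.09  0.06  1.03 -0.09]
TCP bin x,y [-55.2  -0.9] pocket x 19.3
  px [292.   0.] r 17.0 scoop(x-74.5,y) [ 89. -19.] bin [104.  18.]
  px [340.   0.] r 16.6 scoop(x-74.5,y) [88. 17.] bin [104. -19.]
  px [296.  31.] r 18.0 scoop(x-74.5,y) [ 63. -16.] bin [78. 15.]
  px [340.  31.] r 17.6 scoop(x-74.5,y) [63. 17.] bin [ 78. -19.]
  px [285.  64.] r 17.2 scoop(x-74.5,y) [ 37. -24.] bin [52. 23.]
  px [341.  65.] r 17.2 scoop(x-74.5,y) [36. 18.] bin [ 50. -19.]
  px [297. 104.] r 16.8 scoop(x-74.5,y) [  6. -15.] bin [20. 14.]
  px [335. 104.] r 16.8 scoop(x-74.5,y) [ 6. 13.] bin [ 20. -15.]
  px [639. 132.] r 8.0 scoop(x-74.5,y) [ 17. 392.] bin [  29. -397.]
  px [639. 162.] r 7.0 scoop(x-74.5,y) [-22. 403.] bin [ -10. -409.]
```

Two balls are centred in the pocket. I draw back under the plate and lift.

>>> move_arm --targets '[[[-0.3,0,0.02],[0,0,0],0],[[-0.5,0,0.033],[0,0,0],0],[[-0.8,0,0.053],[0,0,0],0],[[-1,0,0.066],[0,0,0],0],[[-1,0,0.066],[0,0,0],0],[[-1,0,0.066],[0,0,0],0],[[-1,0,0.066],[0,0,0],0],[[-1,0,0.066],[0,0,0],0],[[-1,0,0.066],[0,0,0],0],[[-1,0,0.066],[0,0,0],0],[[-0.8,0,0.053],[0,0,0],0],[[-0.5,0,0.033],[0,0,0],0],[[-0.3,0,0.02],[0,0,0],0],[[0,0,0],[0,0,0],0],[[-0.02,0,-0.4],[0,0,0],0],[[-0.07,0,-1],[0,0,0],0],[[-0.1,0,-1.6],[0,0,0],0],[[-0.1,0,-1.6],[0,0,0],0],[[-0.1,0,-1.6],[0,0,0],0],[[-0.1,0,-1.6],[0,0,0],0]]'

```text
time: 42.0
ee_pos: [0.4558, -0.098, 0.1799]
eef_rot: [0.675, 0.737, -0.022, 0.025]
ft_force: [-0.2, 0.5, -1.6]
width: 0.0356
grip_force: 55.0
```

Run:
```python
from h import *
info();binpos();wb();tubs()
```

```text
t 42.0 tcp [455.8 -98.  179.9] phi 5.1 tx [-0.088  0.994 -0.066] tz [ 0.007 -0.065 -0.998] F [-0.2  0.5 -1.6] w 35.6 g 55.0 j [-0.58 -0.04  0.64  1.97  0.09  1.2   0.11]
TCP bin x,y [-156.6    0.7] pocket x -82.1
  px [298. 103.] r 16.4 scoop(x-74.5,y) [  7. -16.] bin [-81.  20.]
  px [335. 103.] r 16.8 scoop(x-74.5,y) [ 7. 12.] bin [-81. -17.]
  px [603. 174.] r 5.0 scoop(x-74.5,y) [-40. 314.] bin [-145. -426.]
  tub? [664.  247.6 125.2 105.6   2. ]
  tub? [660.2  83.8 106.6 106.1  82.2]
  tub? [ 643.7 -151.7  111.7   86.6    1.2]
```

Two balls ride in the scoop. I carry it to tub b at (660,84), turning only to φ≈50° this time so joint 7 stays clear of its limit.

>>> move_arm --targets '[[[0.3,0,-0.8],[0,0,0],0],[[0.6,1.2,-0.5],[0,0,0],0],[[0.6,2.4,-0.3],[0,0,0],0],[[0.6,2.4,-0.04],[0,0,0],0],[[0.6,2.4,-0.04],[0,0,0],0],[[0.6,2.4,-0.04],[0,0,0],0],[[0.6,2.4,-0.04],[0,0,0],0],[[0.6,2.4,-0.04],[0,0,0],0],[[0.6,2.4,-0.04],[0,0,0],0],[[0.6,2.4,-0.04],[0,0,0],0],[[0.6,2.4,-0.04],[0,0,0],0],[[0.6,2.4,-0.04],[0,0,0],0],[[0.6,2.4,-0.04],[0,0,0],0],[[0.6,1.7,-0.04],[0,0,0],0],[[0.3,0.9,0],[0,0,0],0]]'

```text
time: 43.98
ee_pos: [0.7499, 0.0154, 0.1924]
eef_rot: [0.674, 0.738, -0.022, 0.024]
ft_force: [0.3, -0.5, -2.5]
width: 0.0355
grip_force: 55.0
```

>>> move_arm --targets '[[[0,0,0],[-0.0033,0,-0.05],0],[[0,0,0],[-0.0066,0,-0.1],0],[[0,0,0],[-0.0066,0,-0.1],0],[[0,0,0],[-0.0066,0,-0.1],0],[[0,0,0],[-0.0066,0,-0.1],0],[[0,0,0],[-0.0066,0,-0.1],0],[[0,0,0],[-0.0066,0,-0.1],0],[[0,0,0],[-0.0066,0,-0.1],0],[[0,0,0],[-0.0022,0,-0.034],0],[[0,0,0],[0,0,0],0]]'

```text
time: 45.22
ee_pos: [0.7491, 0.0139, 0.1939]
eef_rot: [0.342, 0.939, -0.011, 0.031]
ft_force: [-0.2, -0.7, -2.0]
width: 0.0356
grip_force: 55.0
```

Run:
```python
from h import *
info();wb();tubs();wtub()
f=np.radians(50);q1=R.from_matrix(np.array([[-np.sin(f),np.cos(f),0],[np.cos(f),np.sin(f),0],[0,0,-1.]]))*R.from_rotvec([0,-.066,0])
go([747,10.4,155],q1=q1)
```

```text
t 45.23 tcp [749.1  13.9 193.9] phi 50.0 tx [-0.765  0.641 -0.066] tz [ 0.051 -0.042 -0.998] F [-0.2 -0.7 -2. ] w 35.6 g 55.0 j [-0.36  0.61  0.42  1.18 -0.2   1.34  0.9 ]
  px [620.  80.] r 4.4 scoop(x-74.5,y) [ 69. 336.] bin [ 375. -521.]
  px [299.  90.] r 16.0 scoop(x-74.5,y) [ 17. -14.] bin [ -22. -225.]
  px [336.  94.] r 15.4 scoop(x-74.5,y) [14. 14.] bin [   2. -256.]
  px [639. 133.] r 36.6 scoop(x-74.5,y) [ 15. 391.] bin [ 375. -629.]
  px [574. 135.] r 6.4 scoop(x-74.5,y) [ -2. 254.] bin [ 223. -510.]
  px [130. 190.] r 8.6 scoop(x-74.5,y) [ -61. -171.] bin [-254. -145.]
  px [124. 207.] r 8.8 scoop(x-74.5,y) [ -77. -181.] bin [-280. -151.]
  px [384. 227.] r 5.6 scoop(x-74.5,y) [-94.  56.] bin [ -63. -404.]
  tub? [663.6 258.  124.1  85.9   1.2]
  tub? [ 639.  -161.1  107.2   89.8   12.2]
  white min [ 515. -122.] max [765.  30.] px (133, 6, 163, 239)
  white min [759.  65.] max [774.  87.] px (369, 144, 14, 21)
shift cm [ 0.19 -0.41  3.89] turn [0.001 0.    0.001]
```

Run:
```python
from h import *
c=cam("wrist");s=cam("scene");t=cam("top")
def mark(c,im,x0,y0,sx,sy):
    a=np.radians(-7.8)
    for dx,dy in((50,50),(50,-50),(-50,-50),(-50,50)):
        P=[.660+(dx*np.cos(a)-dy*np.sin(a))/1000,.084+(dx*np.sin(a)+dy*np.cos(a))/1000,.048]; p=pix(c,P)
        cv2.circle(im,(int((p[0]-x0)*sx),int((p[1]-y0)*sy)),3,(0,255,0),1)
a=cv2.resize(c["image"][:240,160:480],(400,300)); mark(c,a,160,0,1.25,1.25)
b=cv2.resize(s["image"][120:240,260:420],(400,300)); mark(s,b,260,120,2.5,2.5)
d=cv2.resize(t["image"][110:220,150:420],(800,290)); mark(t,d,150,110,800/270,290/110)
cv2.imwrite("pics/m2.png",np.vstack([np.hstack([a,b]),d]))
```

```text
(no output)
```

View pics/m2.png

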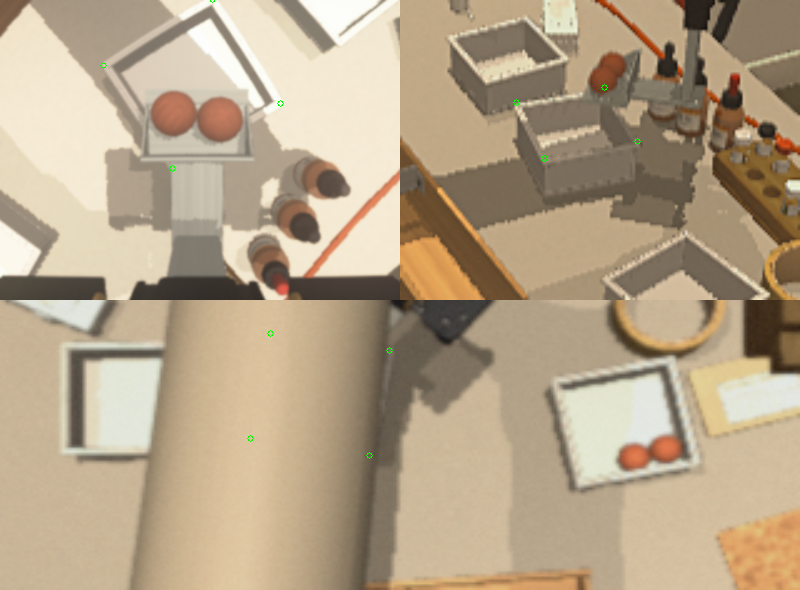

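The marks fall on tub b's rim corners, so it has not moved, and two balls are in the scoop. Tub c also holds its two. I tip slowly.

>>> move_arm --targets '[[[0.1,-0.2,1],[0,0,0],0],[[0.1,-0.2,1.8],[0,0,0],0],[[0,0,1.1],[0,0,0],0],[[0.55,0,-0.63],[0,-0.06,0],0],[[0.55,0,-0.63],[0,-0.06,0],0],[[0.55,0,-0.63],[0,-0.06,0],0],[[0.55,0,-0.63],[0,-0.06,0],0],[[0.55,0,-0.63],[0,-0.06,0],0],[[0.55,0,-0.63],[0,-0.06,0],0],[[0,0,0],[0,0,0],0]]'

```text
time: 46.78
ee_pos: [0.7152, 0.0382, 0.1838]
eef_rot: [0.332, 0.919, -0.071, 0.198]
ft_force: [0.1, 0.1, -2.7]
width: 0.0357
grip_force: 55.0
```

```bash
cat >> h.py <<'E'
def fe():
    p,q=tool(); print("front edge",np.round((p+q.apply([.1083,0,.0881]))*1000,1))
E
python3 - <<'E'
from h import *
info();fe();wb()
E
```

```text
t 46.77 tcp [715.2  38.2 183.8] phi 50.3 tx [-0.701  0.582 -0.412] tz [ 0.317 -0.263 -0.911] F [ 0.1  0.1 -2.7] w 35.7 g 55.0 j [-0.72  0.39  0.55  1.6   0.16  0.95  0.57]
front edge [667.3  78.1  58.9]
  px [ 0. 12.] r 8.0 scoop(x-74.5,y) [ 117. -272.] bin [-183.  142.]
  px [299.  89.] r 15.8 scoop(x-74.5,y) [ 16. -12.] bin [ -33. -234.]
  px [337.  88.] r 16.0 scoop(x-74.5,y) [16. 13.] bin [  -7. -258.]
  px [639. 114.] r 27.2 scoop(x-74.5,y) [ 33. 331.] bin [ 332. -562.]
  px [430. 131.] r 5.0 scoop(x-74.5,y) [-11.  84.] bin [  34. -360.]
  px [406. 162.] r 5.0 scoop(x-74.5,y) [-36.  69.] bin [  -9. -372.]
  px [129. 173.] r 8.4 scoop(x-74.5,y) [ -43. -165.] bin [-252. -144.]
  px [126. 189.] r 8.4 scoop(x-74.5,y) [ -59. -176.] bin [-281. -151.]
  px [386. 228.] r 5.2 scoop(x-74.5,y) [-100.   63.] bin [ -86. -437.]
```

>>> move_arm --targets '[[[0.31,0,0.68],[0,0,0],0],[[0.31,0,0.68],[0,0,0],0],[[0.55,0,-0.63],[0,-0.06,0],0],[[0.55,0,-0.63],[0,-0.06,0],0],[[0.55,0,-0.63],[0,-0.06,0],0],[[0.55,0,-0.63],[0,-0.06,0],0],[[0.55,0,-0.63],[0,-0.06,0],0],[[0.55,0,-0.63],[0,-0.06,0],0],[[0.55,0,-0.63],[0,-0.06,0],0],[[0.55,0,-0.63],[0,-0.06,0],0],[[0.55,0,-0.63],[0,-0.06,0],0],[[0.55,0,-0.63],[0,-0.06,0],0],[[0,0,0],[0,0,0],0],[[0,0,0],[0,0,0],0]]'

```text
time: 48.58
ee_pos: [0.6542, 0.0876, 0.1829]
eef_rot: [0.298, 0.819, -0.167, 0.461]
ft_force: [0.2, -0.7, -1.5]
width: 0.0352
grip_force: 55.0
```

```bash
cat >> h.py <<'E'
def tubballs(cx,cy):
    for n in("top","wrist","scene"):
        c=cam(n); hs=cv2.cvtColor(c["image"],cv2.COLOR_BGR2HSV); m=((hs[...,0]<=13)|(hs[...,0]>172))&(hs[...,1]>115)&(hs[...,2]>60)
        d=cv2.distanceTransform(m.astype(np.uint8),cv2.DIST_L2,5); pk=(d==cv2.dilate(d,np.ones((9,9))))&(d>(3.0 if n!="wrist" else 7))
        for uv in cv2.connectedComponentsWithStats(pk.astype(np.uint8))[3][1:]:
            P=onz(c,uv,.018)*1000
            if np.hypot(P[0]-cx,P[1]-cy)<75: print("  ",n,"ball at",np.round(P[:2]),"r",round(float(d[int(uv[1]),int(uv[0])]),1))
E
python3 - <<'E'
from h import *
info();fe();tubballs(660,84)
E
```

```text
t 48.58 tcp [654.2  87.6 182.9] phi 50.0 tx [-0.397  0.334 -0.855] tz [ 0.656 -0.549 -0.519] F [ 0.2 -0.7 -1.5] w 35.2 g 55.0 j [-1.37  0.4   0.81  2.01  1.02  0.85 -0.48]
front edge [669.   75.4  44.6]
   top ball at [632.  92.] r 4.4
   wrist ball at [645. 114.] r 7.2
   scene ball at [639. 119.] r 3.6
   scene ball at [633.  95.] r 3.2
```

Two balls are seen in tub b. I lift out, un-tip and turn back.

>>> move_arm --targets '[[[-0.8,0,-0.5],[0,0,0],0],[[-1.4,0,-0.85],[0,0,0],0],[[-1.4,0,-0.85],[0,0,0],0],[[-1.4,0,-0.85],[0,0,0],0],[[0,0,0],[0,0.08,0],0],[[0,0,0],[0,0.08,0],0],[[0,0,0],[0,0.08,0],0],[[0,0,0],[0,0.08,0],0],[[0,0,0],[0,0.08,0],0],[[0,0,0],[0,0.08,0],0],[[0,0,0],[0,0.08,0],0],[[0,0,0],[0,0.08,0],0],[[0,0,0],[0,0.08,0],0],[[0,0,0],[0,0.08,0],0],[[0,0,0],[0,0.08,0],0],[[0,0,0],[0,0.08,0],0],[[0,0,0],[0,0,0],0]]'

```text
time: 50.85
ee_pos: [0.6541, 0.0864, 0.2419]
eef_rot: [0.342, 0.939, -0.011, 0.032]
ft_force: [0.1, -0.1, -1.9]
width: 0.0353
grip_force: 55.0
```

Run:
```python
from h import *
info();pitch();wscoop();tubballs(660,84)
f=np.radians(5.2);q1=R.from_matrix(np.array([[-np.sin(f),np.cos(f),0],[np.cos(f),np.sin(f),0],[0,0,-1.]]))*R.from_rotvec([0,-.066,0])
go([457.2,-106.8,200],q1=q1)
```

```text
t 50.85 tcp [654.1  86.4 241.9] phi 50.0 tx [-0.764  0.641 -0.068] tz [ 0.052 -0.043 -0.998] F [ 0.1 -0.1 -1.9] w 35.3 g 55.0 j [-0.72  0.42  0.67  1.41 -0.21  1.35  0.82]
  front-up 0 front,back rows [np.float64(80.3), np.float64(134.9)]
  front-up 2 front,back rows [np.float64(75.0), np.float64(131.0)]
  front-up 4 front,back rows [np.float64(69.8), np.float64(127.2)]
  front-up 6 front,back rows [np.float64(64.5), np.float64(123.4)]
  front-up 8 front,back rows [np.float64(59.3), np.float64(119.6)]
  pred [358.1  80.7]  pred [278.1  80.8]  pred [363.1 135.2]  pred [273.4 135.3]
  scoop poly [[372, 60], [362, 128], [339, 144], [296, 144], [273, 128], [277, 71], [338, 60]]
   scene ball at [639. 119.] r 3.6
   scene ball at [633.  95.] r 3.2
shift cm [  2.77 -27.62   3.93] turn [0.053 0.001 0.784]
```

>>> move_arm --targets '[[[0,0,0],[0.0066,0,0.098],0],[[0,0,0],[0.0066,0,0.098],0],[[0,0,0],[0.0066,0,0.098],0],[[0,0,0],[0.0066,0,0.098],0],[[0,0,0],[0.0066,0,0.098],0],[[0,0,0],[0.0066,0,0.098],0],[[0,0,0],[0.0066,0,0.098],0],[[0,0,0],[0.0066,0,0.098],0],[[-2.15,-2.67,0.64],[0,0,0],0],[[-2.15,-2.67,0.64],[0,0,0],0],[[-2.15,-2.67,0.64],[0,0,0],0],[[-2.15,-2.67,0.64],[0,0,0],0],[[-2.15,-2.67,0.64],[0,0,0],0],[[-2.15,-2.67,0.64],[0,0,0],0],[[-2.15,-2.67,0.64],[0,0,0],0],[[-2.15,-2.67,0.64],[0,0,0],0],[[0,0,0],[0,0,0],0]]'

```text
time: 53.22
ee_pos: [0.4548, -0.1059, 0.2011]
eef_rot: [0.675, 0.737, -0.021, 0.024]
ft_force: [0.4, 0.4, -2.3]
width: 0.0359
grip_force: 55.0
```

Run:
```python
from h import *
info();binpos();wscoop();wb();tubs()
```

```text
t 53.23 tcp [ 454.8 -105.9  201.1] phi 5.0 tx [-0.087  0.994 -0.063] tz [ 0.006 -0.063 -0.998] F [ 0.4  0.4 -2.3] w 35.9 g 55.0 j [-0.9  -0.11  0.95  1.95  0.16  1.25  0.09]
TCP bin x,y [-164.4    2.3] pocket x -89.9
  pred [359.   80.1]  pred [278.8  80.2]  pred [364.1 134.6]  pred [274.2 134.6]
  scoop poly [[358, 71], [360, 127], [337, 144], [298, 144], [273, 128], [278, 72]]
  px [488.   7.] r 6.4 scoop(x-74.5,y) [ 99. 143.] bin [  46. -205.]
  px [483.  28.] r 5.0 scoop(x-74.5,y) [ 78. 136.] bin [  16. -196.]
  px [482.  30.] r 5.0 scoop(x-74.5,y) [ 76. 135.] bin [  13. -194.]
  px [592. 166.] r 5.0 scoop(x-74.5,y) [-33. 294.] bin [-145. -421.]
  tub? [664.  247.6 125.2 105.6   2. ]
  tub? [660.2  83.7 106.5 106.1  82.2]
  tub? [ 643.7 -151.7  111.7   86.6    1.2]
```

>>> move_arm --targets '[[[0,0.2,0],[0,0,0],0],[[0.13,0,2],[0,0,0],0],[[0.13,0,2],[0,0,0],0],[[0.13,0,2],[0,0,0],0],[[0.13,0,2],[0,0,0],0],[[0.1,0,1.45],[0,0,0],0],[[0,0,0],[0,0,0],0],[[0,0,0],[0,0,0],0]]'

```text
time: 54.38
ee_pos: [0.4588, -0.1048, 0.1073]
eef_rot: [0.675, 0.737, -0.022, 0.025]
ft_force: [0.1, -0.5, -0.8]
width: 0.0354
grip_force: 55.0
```

Run:
```python
from h import *
info();binpos()
```

```text
t 54.38 tcp [ 458.8 -104.8  107.3] phi 5.1 tx [-0.088  0.994 -0.066] tz [ 0.007 -0.066 -0.998] F [ 0.1 -0.5 -0.8] w 35.4 g 55.0 j [-0.87  0.1   1.01  2.05 -0.02  1.02  0.23]
TCP bin x,y [-163.7   -1.7] pocket x -89.2
```

>>> move_arm --targets '[[[0,-0.1,0.3],[0,0,0],0],[[0,0,0.3],[0,0,0],0],[[1,0,-0.066],[0,0,0],0],[[1,0,-0.066],[0,0,0],0],[[1,0,-0.066],[0,0,0],0],[[1,0,-0.066],[0,0,0],0],[[1,0,-0.066],[0,0,0],0],[[1,0,-0.066],[0,0,0],0],[[1,0,-0.066],[0,0,0],0],[[1,0,-0.066],[0,0,0],0],[[1,0,-0.066],[0,0,0],0],[[1,0,-0.066],[0,0,0],0],[[0,0,0],[0,0,0],0]]'

```text
time: 56.0
ee_pos: [0.4489, -0.0041, 0.1011]
eef_rot: [0.674, 0.738, -0.021, 0.024]
ft_force: [0.8, 0.7, 2.0]
width: 0.0359
grip_force: 55.0
```

Run:
```python
from h import *
info();binpos();wb()
```

```text
t 56.0 tcp [448.9  -4.1 101.1] phi 5.1 tx [-0.089  0.994 -0.065] tz [ 0.007 -0.065 -0.998] F [0.8 0.7 2. ] w 35.9 g 55.0 j [-1.02  0.04  0.91  2.1   0.04  1.02 -0.04]
TCP bin x,y [-62.5  -1.2] pocket x 12.0
  px [295.   0.] r 10.8 scoop(x-74.5,y) [ 89. -17.] bin [96. 15.]
  px [340.   0.] r 10.8 scoop(x-74.5,y) [89. 17.] bin [ 96. -19.]
  px [298.  22.] r 17.6 scoop(x-74.5,y) [ 70. -15.] bin [78. 13.]
  px [340.  22.] r 17.6 scoop(x-74.5,y) [70. 17.] bin [ 77. -19.]
  px [285.  54.] r 17.2 scoop(x-74.5,y) [ 45. -24.] bin [52. 23.]
  px [340.  56.] r 16.8 scoop(x-74.5,y) [43. 17.] bin [ 50. -19.]
  px [639. 125.] r 7.0 scoop(x-74.5,y) [ 25. 389.] bin [  31. -394.]
  px [639. 164.] r 7.0 scoop(x-74.5,y) [-23. 403.] bin [ -17. -408.]
  px [639. 192.] r 5.0 scoop(x-74.5,y) [-60. 419.] bin [ -55. -424.]
```

>>> move_arm --targets '[[[0.5,0,-0.033],[0,0,0],0],[[0.5,0,-0.033],[0,0,0],0],[[0.5,0,-0.033],[0,0,0],0],[[0.5,0,-0.033],[0,0,0],0],[[0.5,0,-0.033],[0,0,0],0],[[0.4,0,-0.026],[0,0,0],0],[[0.3,0,-0.02],[0,0,0],0],[[0.3,0,-0.02],[0,0,0],0],[[0,0,0],[0,0,0],0]]'

```text
time: 57.18
ee_pos: [0.4461, 0.0288, 0.1013]
eef_rot: [0.675, 0.737, -0.022, 0.025]
ft_force: [1.8, -5.3, 8.4]
width: 0.0359
grip_force: 55.0
```

Run:
```python
from h import *
info();binpos();wb()
```

```text
t 57.17 tcp [446.1  28.8 101.3] phi 5.0 tx [-0.088  0.994 -0.067] tz [ 0.007 -0.066 -0.998] F [ 1.8 -5.3  8.4] w 35.9 g 55.0 j [-1.07  0.04  0.88  2.1   0.05  1.03 -0.13]
TCP bin x,y [-29.5  -1.4] pocket x 45.0
  px [287.   0.] r 15.0 scoop(x-74.5,y) [ 89. -23.] bin [130.  21.]
  px [340.   0.] r 15.0 scoop(x-74.5,y) [88. 17.] bin [129. -19.]
  px [295.  27.] r 17.6 scoop(x-74.5,y) [ 66. -17.] bin [107.  15.]
  px [339.  28.] r 17.6 scoop(x-74.5,y) [65. 16.] bin [106. -18.]
  px [306.  60.] r 17.0 scoop(x-74.5,y) [40. -9.] bin [80.  7.]
  px [343.  62.] r 17.2 scoop(x-74.5,y) [38. 19.] bin [ 79. -21.]
  px [301. 104.] r 16.8 scoop(x-74.5,y) [  6. -12.] bin [46. 11.]
  px [339. 104.] r 16.6 scoop(x-74.5,y) [ 6. 16.] bin [ 46. -18.]
  px [636. 148.] r 5.0 scoop(x-74.5,y) [ -4. 386.] bin [  34. -392.]
  px [634. 152.] r 5.0 scoop(x-74.5,y) [-10. 384.] bin [  28. -389.]
  px [634. 183.] r 5.0 scoop(x-74.5,y) [-48. 399.] bin [ -11. -404.]
```

Two in the pocket, six ahead. I draw back and lift.

>>> move_arm --targets '[[[-0.3,0,0.02],[0,0,0],0],[[-0.5,0,0.033],[0,0,0],0],[[-0.8,0,0.053],[0,0,0],0],[[-1,0,0.066],[0,0,0],0],[[-1,0,0.066],[0,0,0],0],[[-1,0,0.066],[0,0,0],0],[[-1,0,0.066],[0,0,0],0],[[-1,0,0.066],[0,0,0],0],[[-1,0,0.066],[0,0,0],0],[[-1,0,0.066],[0,0,0],0],[[-1,0,0.066],[0,0,0],0],[[-1,0,0.066],[0,0,0],0],[[-1,0,0.066],[0,0,0],0],[[-0.7,0,0.046],[0,0,0],0],[[-0.4,0,0.026],[0,0,0],0],[[0,0,0],[0,0,0],0],[[-0.02,0,-0.4],[0,0,0],0],[[-0.07,0,-1],[0,0,0],0],[[-0.1,0,-1.6],[0,0,0],0],[[-0.1,0,-1.6],[0,0,0],0]]'

```text
time: 59.72
ee_pos: [0.4564, -0.0975, 0.1476]
eef_rot: [0.675, 0.737, -0.023, 0.025]
ft_force: [0.5, 0.6, -2.3]
width: 0.0357
grip_force: 55.0
```

>>> move_arm --targets '[[[-0.1,0,-1.6],[0,0,0],0],[[-0.1,0,-1.6],[0,0,0],0],[[-0.1,0,-1.6],[0,0,0],0],[[-0.05,0,-0.8],[0,0,0],0],[[0,0,0],[0,0,0],0]]'

```text
time: 60.35
ee_pos: [0.4567, -0.097, 0.2032]
eef_rot: [0.675, 0.737, -0.022, 0.025]
ft_force: [0.5, -0.2, -1.4]
width: 0.0355
grip_force: 55.0
```

Run:
```python
from h import *
info();binpos();wb();t=cam("top");tubs(t)
# tub a: outer rim corners from crop1 picks
for p in[(3,43),(117,42),(118,158),(3,158)]: print(np.round(onz(t,(170+(p[0]+.5)/2.66-.5,110+(p[1]+.5)/2.66-.5),.048)[:2]*1000))
g=cv2.cvtColor(t["image"],cv2.COLOR_BGR2HSV)
print("col193",[(v,tuple(int(x) for x in g[v,193])) for v in list(range(120,132))+list(range(164,176))])
```

```text
t 60.35 tcp [456.7 -97.  203.2] phi 5.1 tx [-0.088  0.994 -0.066] tz [ 0.007 -0.065 -0.998] F [ 0.5 -0.2 -1.4] w 35.5 g 55.0 j [-0.93 -0.11  0.96  1.94  0.16  1.26  0.06]
TCP bin x,y [-155.7   -0.3] pocket x -81.2
  px [486.  16.] r 6.4 scoop(x-74.5,y) [ 91. 141.] bin [  41. -203.]
  px [481.  34.] r 5.0 scoop(x-74.5,y) [ 73. 135.] bin [  15. -195.]
  px [301. 104.] r 16.8 scoop(x-74.5,y) [  6. -12.] bin [-81.  17.]
  px [339. 104.] r 16.4 scoop(x-74.5,y) [ 6. 17.] bin [-81. -24.]
  px [590. 170.] r 5.0 scoop(x-74.5,y) [-38. 293.] bin [-145. -421.]
  tub? [663.9 247.6 125.3 105.6   2. ]
  tub? [660.2  83.8 106.6 106.1  82.2]
  tub? [ 639.4 -160.2  107.1   90.2   11.5]
[705. 300.]
[708. 195.]
[600. 190.]
[598. 295.]
col193 [(120, (18, 63, 197)), (121, (19, 66, 194)), (122, (18, 61, 196)), (123, (19, 63, 194)), (124, (18, 63, 195)), (125, (17, 58, 190)), (126, (25, 31, 195)), (127, (37, 21, 214)), (128, (38, 26, 160)), (129, (19, 38, 94)), (130, (18, 61, 84)), (131, (17, 50, 107)), (164, (40, 17, 228)), (165, (27, 25, 223)), (166, (23, 39, 220)), (167, (21, 41, 216)), (168, (20, 47, 156)), (169, (17, 55, 98)), (170, (18, 60, 107)), (171, (18, 64, 163)), (172, (17, 61, 192)), (173, (19, 64, 199)), (174, (17, 61, 197)), (175, (18, 63, 199))]
```

Run:
```python
from h import *
t=cam("top")
for p in[(247,96),(262,91),(279,86),(247,92),(262,84),(279,78)]: print(p,[np.round(onz(t,p,z)[:2]*1000) .tolist() for z in(0,.05,.09)])
s=cam("scene")
for p in[(367,168),(379,176),(391,184)]: print("scene base",np.round(onz(s,p,0)[:2]*1000))
# bottle top: scene cap tops vs top view
print(two(t,(262,86),s,(379,145)),two(t,(247,92),s,(367,138)))
```

```text
(247, 96) [[798.0, 123.0], [784.0, 115.0], [772.0, 108.0]]
(262, 91) [[812.0, 84.0], [797.0, 78.0], [785.0, 73.0]]
(279, 86) [[826.0, 41.0], [810.0, 36.0], [798.0, 33.0]]
(247, 92) [[809.0, 123.0], [794.0, 115.0], [782.0, 108.0]]
(262, 84) [[831.0, 85.0], [815.0, 78.0], [802.0, 73.0]]
(279, 78) [[847.0, 41.0], [831.0, 37.0], [817.0, 33.0]]
scene base [787. 102.]
scene base [798.  57.]
scene base [809.  13.]
(array([0.7963178 , 0.07284259, 0.09181941]), np.float64(0.00021913830138139257)) (array([0.7791571 , 0.10706663, 0.09794335]), np.float64(0.00019208143690724978))
```

Tub a is centred at (653,247). The nearest bottle, at (780,107), is well clear of a φ=40° approach, so I carry the scoop there.

>>> move_arm --targets '[[[0.9,1.1,-0.06],[0,0,0],0],[[1.78,2.24,-0.118],[0,0,0],0],[[1.78,2.24,-0.118],[0,0,0],0],[[1.78,2.24,-0.118],[0,0,0],0],[[1.78,2.24,-0.118],[0,0,0],0],[[1.78,2.24,-0.118],[0,0,0],0],[[1.78,2.24,-0.118],[0,0,0],0],[[1.78,2.24,-0.118],[0,0,0],0],[[1.78,2.24,-0.118],[0,0,0],0],[[1.78,2.24,-0.118],[0,0,0],0],[[1.78,2.24,-0.118],[0,0,0],0],[[1.78,2.24,-0.118],[0,0,0],0],[[1.78,2.24,-0.118],[0,0,0],0],[[0.9,1.1,-0.06],[0,0,0],0]]'

```text
time: 62.3
ee_pos: [0.7261, 0.1616, 0.201]
eef_rot: [0.674, 0.738, -0.023, 0.024]
ft_force: [0.4, -0.8, -1.5]
width: 0.036
grip_force: 55.0
```

>>> move_arm --targets '[[[0,0,0],[-0.004,0,-0.06],0],[[0,0,0],[-0.0066,0,-0.1],0],[[0,0,0],[-0.0066,0,-0.1],0],[[0,0,0],[-0.0066,0,-0.1],0],[[0,0,0],[-0.0066,0,-0.1],0],[[0,0,0],[-0.0066,0,-0.1],0],[[0,0,0],[-0.0033,0,-0.05],0],[[0,0,0],[0,0,0],0]]'

```text
time: 63.3
ee_pos: [0.7254, 0.1601, 0.202]
eef_rot: [0.422, 0.906, -0.014, 0.029]
ft_force: [-0.7, -0.3, -2.8]
width: 0.0355
grip_force: 55.0
```

Run:
```python
from h import *
info();wb()
f=np.radians(40);q1=R.from_matrix(np.array([[-np.sin(f),np.cos(f),0],[np.cos(f),np.sin(f),0],[0,0,-1.]]))*R.from_rotvec([0,-.066,0])
go([726.3,159.7,155],q1=q1)
c=cam("wrist");s=cam("scene");t=cam("top")
def mark(c,im,x0,y0,sx,sy):
    for dx,dy in((50,50),(50,-50),(-50,-50),(-50,50)):
        p=pix(c,[.653+dx/1000,.247+dy/1000,.048]); cv2.circle(im,(int((p[0]-x0)*sx),int((p[1]-y0)*sy)),3,(0,255,0),1)
a=cv2.resize(c["image"][:240,160:480],(400,300)); mark(c,a,160,0,1.25,1.25)
b=cv2.resize(s["image"][100:220,240:400],(400,300)); mark(s,b,240,100,2.5,2.5)
d=cv2.resize(t["image"][110:280,150:420],(470,296)); mark(t,d,150,110,470/270,296/170)
cv2.imwrite("pics/m3.png",np.vstack([np.hstack([a,b]),cv2.copyMakeBorder(d,0,0,0,330,cv2.BORDER_CONSTANT)]))
```

```text
t 63.3 tcp [725.4 160.1 202. ] phi 40.1 tx [-0.643  0.763 -0.066] tz [ 0.041 -0.051 -0.998] F [-0.7 -0.3 -2.8] w 35.5 g 55.0 j [-0.71  0.66  0.68  1.18 -0.35  1.39  0.61]
  px [132.   0.] r 9.2 scoop(x-74.5,y) [ 110. -160.] bin [129.  25.]
  px [126.  19.] r 10.2 scoop(x-74.5,y) [  93. -165.] bin [105.  17.]
  px [118.  39.] r 8.0 scoop(x-74.5,y) [  76. -173.] bin [78. 13.]
  px [600.  58.] r 4.4 scoop(x-74.5,y) [ 84. 292.] bin [ 468. -529.]
  px [336.  96.] r 13.0 scoop(x-74.5,y) [12. 13.] bin [ 155. -260.]
  px [294. 101.] r 15.6 scoop(x-74.5,y) [  8. -18.] bin [ 125. -226.]
  px [639. 136.] r 62.7 scoop(x-74.5,y) [ 11. 390.] bin [ 462. -704.]
  px [231. 151.] r 8.0 scoop(x-74.5,y) [-29. -69.] bin [  39. -197.]
  px [216. 163.] r 10.6 scoop(x-74.5,y) [-39. -82.] bin [  17. -189.]
shift cm [0.23 0.04 4.71] turn [-0.001 -0.     0.001]
```

View pics/m3.png

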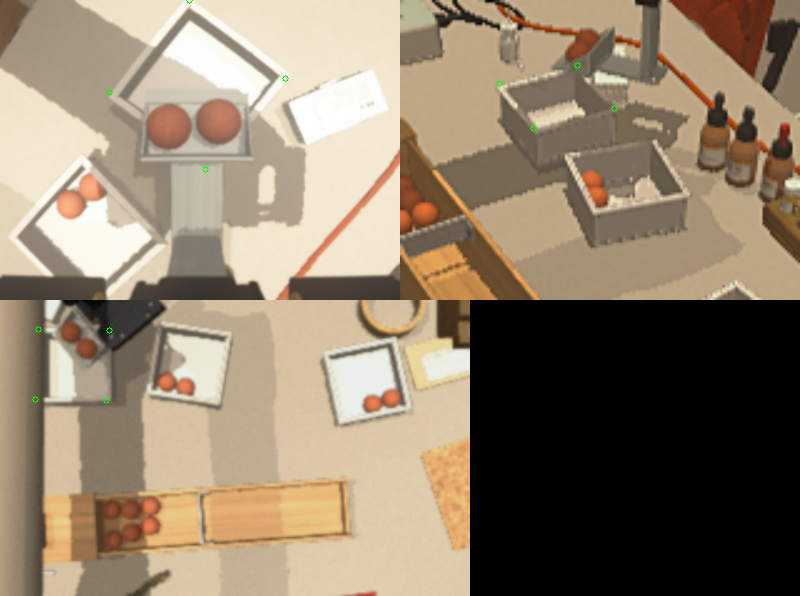

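The marks fit tub a. Tubs b and c hold two balls each, six are left in the bin and two are in the scoop. I tip into tub a.

>>> move_arm --targets '[[[0.06,0,1],[0,0,0],0],[[0.06,0,1.5],[0,0,0],0],[[0.06,0,1.4],[0,0,0],0],[[0.05,0,0.8],[0,0,0],0],[[0.55,0,-0.63],[0,-0.06,0],0],[[0.55,0,-0.63],[0,-0.06,0],0],[[0.55,0,-0.63],[0,-0.06,0],0],[[0.55,0,-0.63],[0,-0.06,0],0],[[0.55,0,-0.63],[0,-0.06,0],0],[[0.55,0,-0.63],[0,-0.06,0],0],[[0,0,0],[0,0,0],0]]'

```text
time: 64.88
ee_pos: [0.6994, 0.1929, 0.1849]
eef_rot: [0.411, 0.887, -0.089, 0.191]
ft_force: [-0.9, 0.3, -2.4]
width: 0.0359
grip_force: 55.0
```

Run:
```python
from h import *
info();fe()
```

```text
t 64.88 tcp [699.4 192.9 184.9] phi 40.3 tx [-0.59   0.695 -0.412] tz [ 0.266 -0.314 -0.911] F [-0.9  0.3 -2.4] w 35.9 g 55.0 j [-1.1   0.61  0.84  1.43 -0.05  1.13  0.34]
front edge [659.  240.5  60. ]
```

>>> move_arm --targets '[[[0.31,0,0.68],[0,0,0],0],[[0.31,0,0.68],[0,0,0],0],[[0.55,0,-0.63],[0,-0.06,0],0],[[0.55,0,-0.63],[0,-0.06,0],0],[[0.55,0,-0.63],[0,-0.06,0],0],[[0.55,0,-0.63],[0,-0.06,0],0],[[0.55,0,-0.63],[0,-0.06,0],0],[[0.55,0,-0.63],[0,-0.06,0],0],[[0.55,0,-0.63],[0,-0.06,0],0],[[0.55,0,-0.63],[0,-0.06,0],0],[[0.55,0,-0.63],[0,-0.06,0],0],[[0.55,0,-0.63],[0,-0.06,0],0],[[0,0,0],[0,0,0],0],[[0,0,0],[0,0,0],0]]'

```text
time: 66.62
ee_pos: [0.6485, 0.2512, 0.1839]
eef_rot: [0.368, 0.79, -0.207, 0.445]
ft_force: [-0.9, -0.5, -1.8]
width: 0.0362
grip_force: 55.0
```

Run:
```python
from h import *
info();fe();tubballs(653,247)
```

```text
t 66.62 tcp [648.5 251.2 183.9] phi 40.0 tx [-0.333  0.398 -0.855] tz [ 0.55  -0.655 -0.519] F [-0.9 -0.5 -1.8] w 36.2 g 55.0 j [-1.59  0.9   1.08  1.6   0.31  1.06 -0.18]
front edge [660.9 236.6  45.6]
   top ball at [643. 279.] r 5.0
   top ball at [624. 261.] r 4.0
   wrist ball at [627. 262.] r 8.6
   scene ball at [641. 276.] r 4.4
```

Two balls are in tub a. I lift out and un-tip.

>>> move_arm --targets '[[[-0.8,0,-0.5],[0,0,0],0],[[-1.4,0,-0.85],[0,0,0],0],[[-1.4,0,-0.85],[0,0,0],0],[[-1.4,0,-0.85],[0,0,0],0],[[0,0,0],[0,0.08,0],0],[[0,0,0],[0,0.08,0],0],[[0,0,0],[0,0.08,0],0],[[0,0,0],[0,0.08,0],0],[[0,0,0],[0,0.08,0],0],[[0,0,0],[0,0.08,0],0],[[0,0,0],[0,0.08,0],0],[[0,0,0],[0,0.08,0],0],[[0,0,0],[0,0.08,0],0],[[0,0,0],[0,0.08,0],0],[[0,0,0],[0,0.08,0],0],[[0,0,0],[0,0.08,0],0],[[0,0,0],[0,0,0],0]]'

```text
time: 68.9
ee_pos: [0.649, 0.2496, 0.2432]
eef_rot: [0.423, 0.905, -0.014, 0.031]
ft_force: [0.2, -0.9, -1.4]
width: 0.0355
grip_force: 55.0
```

Run:
```python
from h import *
info();tubballs(653,247)
f=np.radians(-68);q1=R.from_matrix(np.array([[-np.sin(f),np.cos(f),0],[np.cos(f),np.sin(f),0],[0,0,-1.]]))*R.from_rotvec([0,-.066,0])
go([449.6,-345.4,220],q1=q1)
```

```text
t 68.9 tcp [649.  249.6 243.2] phi 39.9 tx [-0.64   0.765 -0.068] tz [ 0.044 -0.052 -0.998] F [ 0.2 -0.9 -1.4] w 35.5 g 55.0 j [-0.97  0.56  0.79  1.27 -0.33  1.43  0.47]
   top ball at [624. 261.] r 4.0
   scene ball at [641. 276.] r 4.4
shift cm [-32.74 -53.74   4.45] turn [1.260e-01 1.000e-03 1.884e+00]
```

>>> move_arm --targets '[[[-2.05,-3.36,0.2],[0,0,0],0],[[-2.05,-3.36,0.2],[0,0,0],0],[[-2.05,-3.36,0.2],[0,0,0],0],[[-2.05,-3.36,0.2],[0,0,0],0],[[-2.05,-3.36,0.2],[0,0,0],0],[[-2.05,-3.36,0.2],[0,0,0],0],[[-2.05,-3.36,0.2],[0,0,0],0],[[-2.05,-3.36,0.2],[0,0,0],0],[[-2.05,-3.36,0.2],[0,0,0],0],[[-2.05,-3.36,0.2],[0,0,0],0],[[-2.05,-3.36,0.2],[0,0,0],0],[[-2.05,-3.36,0.2],[0,0,0],0],[[-2.05,-3.36,0.2],[0,0,0],0],[[-2.05,-3.36,0.2],[0,0,0],0],[[-2.05,-3.36,0.2],[0,0,0],0],[[-2.05,-3.36,0.2],[0,0,0],0]]'

```text
time: 71.05
ee_pos: [0.449, -0.3459, 0.2319]
eef_rot: [0.42, 0.907, -0.014, 0.03]
ft_force: [0.8, -0.2, -1.7]
width: 0.0352
grip_force: 55.0
```

>>> move_arm --targets '[[[0,0,0],[0.0105,0,0.157],0],[[0,0,0],[0.0105,0,0.157],0],[[0,0,0],[0.0105,0,0.157],0],[[0,0,0],[0.0105,0,0.157],0],[[0,0,0],[0.0105,0,0.157],0],[[0,0,0],[0.0105,0,0.157],0],[[0,0,0],[0.0105,0,0.157],0],[[0,0,0],[0.0105,0,0.157],0],[[0,0,0],[0.0105,0,0.157],0],[[0,0,0],[0.0105,0,0.157],0],[[0,0,0],[0.0105,0,0.157],0],[[0,0,0],[0.0105,0,0.157],0],[[0,0,0],[0,0,0],0]]'

```text
time: 72.68
ee_pos: [0.4493, -0.3451, 0.2318]
eef_rot: [0.981, 0.191, -0.033, 0.006]
ft_force: [0.4, 0.4, -1.6]
width: 0.0355
grip_force: 55.0
```

Run:
```python
from h import *
info()
f=np.radians(-68);q1=R.from_matrix(np.array([[-np.sin(f),np.cos(f),0],[np.cos(f),np.sin(f),0],[0,0,-1.]]))*R.from_rotvec([0,-.066,0])
go([449.6,-345.4,102],q1=q1); tubballs(653,247)
```

```text
t 72.67 tcp [ 449.3 -345.1  231.8] phi -67.9 tx [ 0.925  0.375 -0.068] tz [-0.063 -0.025 -0.998] F [ 0.4  0.4 -1.6] w 35.5 g 55.0 j [-0.43  0.49  1.31  1.62 -0.42  1.42 -0.26]
shift cm [ 0.89  0.05 12.95] turn [-0.     0.002  0.001]
   top ball at [643. 279.] r 5.0
   top ball at [624. 261.] r 4.0
   scene ball at [641. 276.] r 4.4
```

Now I set the scoop down on the mat.

>>> move_arm --targets '[[[0.14,0,2],[0,0,0],0],[[0.17,0,2.5],[0,0,0],0],[[0.17,0,2.5],[0,0,0],0],[[0.17,0,2.5],[0,0,0],0],[[0.13,0,2],[0,0,0],0],[[0.08,0,1.2],[0,0,0],0],[[0,0,0.3],[0,0,0],0],[[0,0,0.3],[0,0,0],0],[[0,0,0.1],[0,0,0],0],[[0,0,0],[0,0,0],0]]'

```text
time: 74.08
ee_pos: [0.4486, -0.3462, 0.0984]
eef_rot: [0.981, 0.19, -0.033, 0.006]
ft_force: [-2.8, 0.5, 4.4]
width: 0.0353
grip_force: 55.0
```

Run:
```python
from h import *
info()
```

```text
t 74.08 tcp [ 448.6 -346.2   98.4] phi -68.1 tx [ 0.926  0.372 -0.066] tz [-0.061 -0.025 -0.998] F [-2.8  0.5  4.4] w 35.3 g 55.0 j [-0.33  0.61  1.17  1.78 -0.54  1.19 -0.19]
```

>>> move_arm --targets '[[[0,0,0],[0,0,0],45],[[0,0,0],[0,0,0],55],[[0,0,0],[0,0,0],80],[[0,0,0],[0,0,0],100],[[0,0,0],[0,0,0],100],[[0,0,0],[0,0,0],100],[[-0.07,0,-1],[0,0,0],100],[[-0.13,0,-2],[0,0,0],100],[[-0.17,0,-2.5],[0,0,0],100],[[-0.17,0,-2.5],[0,0,0],100],[[-0.17,0,-2.5],[0,0,0],100],[[-0.17,0,-2.5],[0,0,0],100],[[0,0,0],[0,0.066,0],100],[[0,0,0],[0,0,0],100]]' --grip_force 25

```text
time: 75.82
ee_pos: [0.4474, -0.3469, 0.2295]
eef_rot: [0.982, 0.189, 0.001, -0.0]
ft_force: [-0.2, 0.3, -0.8]
width: 0.087
grip_force: 0.0
```

Run:
```python
from h import *
info(); c=cam("wrist"); s=cam("scene")
im=s["image"]; m=(im.max(2)<70); o=np.zeros_like(m); o[270:370,300:370]=m[270:370,300:370]
g=c["image"].max(2); w=np.zeros_like(m); w[150:222,290:370]=g[150:222,290:370]<95
ks,kw=blobs(o,60),blobs(w,60)
for k in ks[:2]: print("scene",cv2.minAreaRect(k))
for k in kw[:2]: print("wrist",cv2.minAreaRect(k))
if ks and kw: print(two(c,cv2.minAreaRect(kw[0])[0],s,cv2.minAreaRect(ks[0])[0]))
go([421.5,277,210],95.3)
t=cam("top"); tubs(t); balls(t)
h=cv2.cvtColor(t["image"],cv2.COLOR_BGR2HSV); print("lid edge row237",[(x,h[237,x].tolist()) for x in range(196,212,2)])
```

```text
t 75.83 tcp [ 447.4 -346.9  229.5] phi -68.2 tx [0.929 0.371 0.001] tz [ 0.001  0.    -1.   ] F [-0.2  0.3 -0.8] w 87.0 g 0.0 j [-0.41  0.42  1.28  1.66 -0.41  1.37 -0.26]
scene ((335.0653991699219, 305.7730712890625), (27.89044189453125, 21.312509536743164), 37.87498474121094)
scene ((362.5, 277.0), (14.0, 13.0), 90.0)
wrist ((316.5, 192.0), (28.0, 39.0), 90.0)
(array([ 0.45041928, -0.3455095 ,  0.11582012]), np.float64(0.0009582166029406844))
shift cm [ 20.76 -58.78   1.87] turn [-2.000e-03 -1.000e-03 -2.851e+00]
  tub? [663.9 247.6 125.3 105.6   2. ]
  tub? [660.2  83.5 106.7 106.1  82.2]
  tub? [ 643.7 -151.7  111.7   86.6    1.2]
  blob bin [106.  -4.] area 469.5 px [225. 236.]
lid edge row237 [(196, [20, 113, 225]), (198, [20, 114, 224]), (200, [20, 114, 226]), (202, [19, 115, 226]), (204, [17, 121, 192]), (206, [14, 139, 77]), (208, [15, 137, 82]), (210, [15, 131, 191])]
```

The scoop stands upright on the mat: its handle centre measures (450,-346,116) mm against 116 expected. Next I go to the lid grip, at φ≈5° this time.

>>> move_arm --targets '[[[0,0,0],[0,0,-0.16],100],[[0,0,0],[0,0,-0.16],100],[[0,0,0],[0,0,-0.16],100],[[0,0,0],[0,0,-0.16],100],[[0,0,0],[0,0,-0.16],100],[[0,0,0],[0,0,-0.16],100],[[0,0,0],[0,0,-0.16],100],[[0,0,0],[0,0,-0.163],100]]'

```text
time: 76.97
ee_pos: [0.4486, -0.3456, 0.2276]
eef_rot: [0.671, 0.742, -0.001, -0.001]
ft_force: [-0.4, -0.2, 0.6]
width: 0.0874
grip_force: 0.0
```

>>> move_arm --targets '[[[3.9,0.2,0],[0,0,0],100],[[3.9,0.2,0],[0,0,0],100],[[3.9,0.2,0],[0,0,0],100],[[3.9,0.2,0],[0,0,0],100],[[3.9,0.2,0],[0,0,0],100],[[3.9,0.2,0],[0,0,0],100],[[3.9,0.2,0],[0,0,0],100],[[3.9,0.2,0],[0,0,0],100],[[3.9,0.2,0],[0,0,0],100],[[3.9,0.2,0],[0,0,0],100],[[3.9,0.2,0],[0,0,0],100],[[3.9,0.2,0],[0,0,0],100],[[3.9,0.2,0],[0,0,0],100],[[3.9,0.2,0],[0,0,0],100],[[3.9,0.2,0],[0,0,0],100],[[3.9,0.2,0],[0,0,0],100],[[0,0,0],[0,0,0],100]]'

```text
time: 79.1
ee_pos: [0.4201, 0.2813, 0.2272]
eef_rot: [0.671, 0.741, -0.001, -0.0]
ft_force: [0.1, 0.7, 0.1]
width: 0.087
grip_force: 0.0
```

Run:
```python
from h import *
info(); go([422.1,276.6,83],5.3)
c=cam("wrist"); h=cv2.cvtColor(c["image"],cv2.COLOR_BGR2HSV); m=(h[...,0]<15)&(h[...,1]>140)&(h[...,2]<210); m[235:]=0
for k in blobs(cv2.morphologyEx(m.astype(np.uint8),cv2.MORPH_OPEN,np.ones((3,3))),150):
    if len(k): print(cv2.boundingRect(k),rect(c,k,.11))
print("pred top corners",[np.round(pix(c,np.r_[np.array([422.1,276.6])+a*u+b*v,110]/1000)).tolist() for a,b in((10,25),(10,-25),(-10,-25),(-10,25))])
```

```text
t 79.1 tcp [420.1 281.3 227.2] phi 5.7 tx [-0.1    0.995 -0.001] tz [-0.002 -0.002 -1.   ] F [0.1 0.7 0.1] w 87.0 g 0.0 j [-1.02  0.06  0.35  1.78 -0.02  1.31 -0.56]
shift cm [-0.46  0.19 14.42] turn [-0.002  0.001  0.007]
(611, 0, 29, 135) [829.  522.7 231.9  87.5  88. ]
pred top corners [[293.0, 189.0], [347.0, 189.0], [346.0, 210.0], [293.0, 209.0]]
```

>>> move_arm --targets '[[[-0.46,0.19,2.5],[0,0,0.007],100],[[0,0,3],[0,0,0],100],[[0,0,3],[0,0,0],100],[[0,0,3],[0,0,0],100],[[0,0,2.9],[0,0,0],100],[[0,0,0],[0,0,0],70],[[0,0,0],[0,0,0],50],[[0,0,0],[0,0,0],0],[[0,0,0],[0,0,0],0],[[0,0,0],[0,0,0],0],[[0,0,0],[0,0,0],0],[[0,0,0],[0,0,0],0],[[0,0,0],[0,0,0],0]]' --grip_force 30

```text
time: 80.78
ee_pos: [0.4216, 0.2741, 0.0845]
eef_rot: [0.675, 0.738, -0.002, -0.002]
ft_force: [-10.6, -3.3, 10.0]
width: 0.0497
grip_force: 30.0
```

Run:
```python
from h import *
info()
```

```text
t 80.78 tcp [421.6 274.1  84.5] phi 5.1 tx [-0.089  0.996  0.   ] tz [-0.004 -0.    -1.   ] F [-10.6  -3.3  10. ] w 49.7 g 30.0 j [-0.99  0.2   0.35  1.95 -0.08  1.01 -0.51]
```

>>> move_arm --targets '[[[0,-0.2,0],[0,0,0],0],[[-0.8,0,0],[0,0,0],0],[[-1.5,0,0],[0,0,0],0],[[-1.5,0,0],[0,0,0],0],[[-1.5,0,0],[0,0,0],0],[[-1.5,0,0],[0,0,0],0],[[-1.5,0,0],[0,0,0],0],[[-1.5,0,0],[0,0,0],0],[[-1.5,0,0],[0,0,0],0],[[-0.7,0,0],[0,0,0],0],[[0,0,0],[0,0,0],0]]'

```text
time: 82.15
ee_pos: [0.4326, 0.1524, 0.0845]
eef_rot: [0.676, 0.737, -0.0, -0.0]
ft_force: [2.5, -1.1, 6.6]
width: 0.0497
grip_force: 30.0
```

Run:
```python
from h import *
info();binpos()
```

```text
t 82.15 tcp [432.6 152.4  84.5] phi 4.9 tx [-0.086  0.996 -0.   ] tz [-0. -0. -1.] F [ 2.5 -1.1  6.6] w 49.7 g 30.0 j [-0.86  0.1   0.44  2.07 -0.05  0.99 -0.3 ]
TCP bin x,y [94.9  0.6] pocket x 169.4
```

>>> move_arm --targets '[[[-0.6,0,0],[0,0,0],0],[[-0.4,0,0],[0,0,0],0],[[-0.3,0,0],[0,0,0],0],[[-0.3,0,0],[0,0,0],0],[[0,0,0],[0,0,0],0]]'

```text
time: 82.78
ee_pos: [0.434, 0.1371, 0.0845]
eef_rot: [0.676, 0.737, 0.0, -0.0]
ft_force: [3.8, -0.4, 6.7]
width: 0.0498
grip_force: 30.0
```

Run:
```python
from h import *
info();binpos()
```

```text
t 82.78 tcp [434.  137.1  84.5] phi 5.0 tx [-0.087  0.996  0.   ] tz [ 0.  0. -1.] F [ 3.8 -0.4  6.7] w 49.8 g 30.0 j [-0.84  0.09  0.46  2.08 -0.05  0.99 -0.27]
TCP bin x,y [79.5  0.7] pocket x 154.0
```

>>> move_arm --targets '[[[-0.3,0,0],[0,0,0],0],[[-0.3,0,0],[0,0,0],0],[[-0.3,0,0],[0,0,0],0],[[0,0,0],[0,0,0],0]]'

```text
time: 83.28
ee_pos: [0.4343, 0.1341, 0.0845]
eef_rot: [0.674, 0.739, 0.003, -0.002]
ft_force: [2.0, 25.3, -5.2]
width: 0.0499
grip_force: 30.0
```

Run:
```python
from h import *
info();binpos()
```

```text
t 83.28 tcp [434.3 134.1  84.5] phi 5.2 tx [-0.091  0.996  0.007] tz [ 0.001  0.007 -1.   ] F [ 2.  25.3 -5.2] w 49.9 g 30.0 j [-0.83  0.08  0.46  2.08 -0.05  0.98 -0.26]
TCP bin x,y [76.5  0.6] pocket x 151.0
```

The lid is on its shut stop: exactly 140 mm of travel, at 25 N. I release and rise.

>>> move_arm --targets '[[[0.3,0,0],[0,0,0],0],[[0,0,0],[0,0,0],80],[[0,0,0],[0,0,0],100],[[0,0,0],[0,0,0],100],[[0,0,0],[0,0,0],100],[[0,0,-2],[0,0,0],100],[[0,0,-3],[0,0,0],100],[[0,0,-4],[0,0,0],100],[[0,0,-4],[0,0,0],100],[[0,0,-4],[0,0,0],100],[[0,0,0],[0,0,0],100]]'

```text
time: 84.65
ee_pos: [0.4354, 0.1327, 0.2568]
eef_rot: [0.675, 0.737, 0.002, 0.0]
ft_force: [0.3, 0.7, -0.5]
width: 0.0866
grip_force: 0.0
```

Run:
```python
from h import *
info()
for n,c in dict(a=(653,247),b=(660,84),c=(660,-140)).items(): print(n); tubballs(*c)
c=cam("wrist"); h=cv2.cvtColor(c["image"],cv2.COLOR_BGR2HSV)
# lid near edge along bin centreline at z=.074 : scan bin x from -20 to 40, y=+-25,10
for y in(-15,12): print(y,[(x,h[tuple(int(round(a)) for a in pix(c,np.r_[O+x*u+y*v,74]/1000)[::-1])].tolist()) for x in range(-8,14,2)])
t=cam("top"); im=cv2.cvtColor(t["image"],cv2.COLOR_BGR2HSV); balls(t)
```

```text
t 84.65 tcp [435.4 132.7 256.8] phi 5.0 tx [-0.087  0.996  0.003] tz [ 0.003  0.003 -1.   ] F [ 0.3  0.7 -0.5] w 86.6 g 0.0 j [-0.86 -0.1   0.44  1.86  0.04  1.37 -0.34]
a
   top ball at [643. 279.] r 5.0
   top ball at [626. 261.] r 4.2
   wrist ball at [643. 279.] r 8.0
   scene ball at [641. 276.] r 4.4
b
   top ball at [637. 119.] r 4.4
   top ball at [632.  92.] r 4.2
   scene ball at [639. 121.] r 3.2
   scene ball at [633.  95.] r 3.2
c
   top ball at [ 612. -181.] r 4.4
-15 [(-8, [11, 74, 103]), (-6, [13, 89, 121]), (-4, [16, 107, 235]), (-2, [19, 100, 247]), (0, [20, 98, 248]), (2, [19, 96, 246]), (4, [18, 93, 243]), (6, [19, 100, 248]), (8, [19, 100, 248]), (10, [19, 101, 248]), (12, [18, 104, 246])]
12 [(-8, [11, 73, 101]), (-6, [14, 87, 117]), (-4, [15, 113, 223]), (-2, [16, 109, 238]), (0, [17, 107, 240]), (2, [16, 102, 237]), (4, [17, 97, 242]), (6, [19, 100, 247]), (8, [19, 99, 249]), (10, [19, 100, 248]), (12, [19, 99, 248])]
```

The lid now reaches the strike plate. Only one ball shows for tub c, so I check its second and the scoop before handing in.

Run:
```python
from h import *
tubballs(635,-165)
t=cam("top"); tubs(t)
s=cam("scene"); im=s["image"]; m=(im.max(2)<70); o=np.zeros_like(m); o[270:370,300:370]=m[270:370,300:370]
print([np.round(cv2.minAreaRect(k)[0]) for k in blobs(o,60)[:1]])
m=t["image"].max(2)<85; o=np.zeros_like(m); o[220:260,420:465]=m[220:260,420:465]
for k in blobs(o,40)[:1]: print("handle top",rect(t,k,.139), two(t,cv2.minAreaRect(k)[0],s,(335,305.8)))
```

```text
top ball at [ 620. -209.] r 5.0
   top ball at [ 612. -181.] r 4.4
  tub? [663.9 247.6 125.3 105.6   2. ]
  tub? [660.1  83.7 107.1 106.3  82.2]
  tub? [ 643.7 -151.7  111.7   86.6    1.2]
[array([335., 306.])]
handle top [ 451.1 -333.4   21.6   53.4   13.5] (array([ 0.45158057, -0.34182573,  0.11007175]), np.float64(0.00249518947426379))
```

```bash
python3 -c "
from bench import r
print(r.close_job())"
```

```text
the job is handed in; nothing more can be done
None
```

The job is handed in (no verdict came back): each of the three tubs holds two balls, six remain in the bin, the scoop stands on its cork mat, the lid is shut, and tub c ended a few centimetres from where it started.

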